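# Lay out the bottling kit on its outline mats

### The job

Set out the bottling kit for the next batch: lay the cap key, the probe thermometer, the marker and the funnel each on the grey mat that bears its outline, covering that outline and lying the same way round (the marker may point either way). The funnel stands on its wide rim with the spout up, as it stands now; let go of everything and leave it at rest.

Things in the scene. Friction and masses are not known exactly. Their poses are not given: they have to be found in the camera images.
- cap_key: red moulded ring key, 53 x 180 x 14 mm, lying flat and loose. Origin: centre of its underside. +y runs along it from the ring to the tip of the handle: handle 22 mm wide and 12 mm high from y = -38 to +90 mm, ring 52 mm across centred at y = -64 mm. It balances near y = -10 mm, where the handle can be gripped across (along x). 0.07 kg
- cap_key_ring (a point): centre of the cap key's ring, in the key at y = -64 mm, 7 mm above its underside; axes as the key's
- thermometer: digital probe thermometer with a white head, 22 x 183 x 17 mm, lying flat and loose. Origin: centre of its underside. +y runs along it towards the head: head 22 mm wide, 16 mm high from y = +26 to +92 mm; thin steel probe from there to y = -91 mm. It balances in the head near y = +55 mm; grip the head across (along x) there. 0.04 kg
- thermometer_head (a point): centre of the thermometer's white head, in the thermometer at y = +59 mm, 8 mm above its underside; axes as the thermometer's
- marker: blue and white marker pen, 17 x 135 x 16 mm, lying loose. Origin: centre of its underside as it lies at the start; +y along its length (from -68 to +68 mm). Grip it across the middle (along x). 0.02 kg. Obstacles round the work: two fixed bottles, 222 mm tall, stand on the robot's side of the starting places, and a scale with a pan 178 mm high stands at the far left beyond the mats
- funnel: steel bottling funnel standing loose on its wide rim, spout up, 101 x 122 x 108 mm. Origin: centre of the underside of that outline, hanging tab included. The round rim (100 mm) and the spout are centred at y = +11 mm; the small hanging tab points to -y. The cone ends at z = 61 mm; above it the spout, at most 28 mm wide at its root and slimmer upward, rises to z = 108 mm; grip the spout near its top, z = 80 to 105 mm. 0.09 kg
- key_mat: fixed flat mid-grey plastic bench mat, 80 x 200 mm, 4 mm thick (its top is at z = 0.004, no rim), printed with the black outline of the cap key: ring at the -y end, handle to +y. Origin: centre of its underside; +x across, +y along the mat, z up. The outline's origin and axes coincide with the mat's, as the key's own do when it is laid right
- thermometer_mat: fixed flat mid-grey plastic bench mat, 80 x 200 mm, 4 mm thick (its top is at z = 0.004, no rim), printed with the black outline of the thermometer: head at the +y end, thin probe to -y. Origin: centre of its underside; +x across, +y along the mat, z up. The outline's origin and axes coincide with the mat's, as the thermometer's own do when it is laid right
- marker_mat: fixed flat mid-grey plastic bench mat, 80 x 200 mm, 4 mm thick (its top is at z = 0.004, no rim), printed with the black outline of the marker: a bar 20 x 142 mm with round ends, along y. Origin: centre of its underside; +x across, +y along the mat, z up. The outline's centre is the mat's
- funnel_mat: fixed flat mid-grey plastic bench mat, 130 x 150 mm, 4 mm thick (its top is at z = 0.004, no rim), printed with the black outline of the funnel's rim: a disc of 104 mm centred at y = +11 mm with a tab to -y. Origin: centre of its underside; +x across, +y along the mat, z up. The outline's origin and axes coincide with the mat's, as the funnel's own do when it stands right
Things that resemble listed ones, but are neither listed nor needed, are in the scene too. What is shaped like the marker but pink is not meant.

How it is judged:
By the outcome, as a careful person would: the job done as asked, in the order asked, and still so for the second after the job is handed in, with the robot touching nothing.
It also fails if it takes over 120 s, if anything falls off the work surface, if the arm or the gripper's body presses on something with over 40 N, if the wrist force passes 120 N, or if a joint passes its speed limit or range.

### The arm

A 7-joint arm with a two-finger parallel gripper is mounted at the origin on a cart in front of the work surface, level with it; the furniture and walls round the work are solid. World frame = base frame: x ahead of the robot, y to its left, z up, the work surface at z = 0. Lengths are in m, angles in rad, forces in N, time in s.
With the tool pointing down it reaches from about 0.35 to 0.775 m from the base axis. Payload 3.1 kg.
Tool frame: the origin (TCP) lies on the centre line of the jaws, within the pads' length; the fingertips stand 11 mm ahead of it and the grasp point (between the pads) lies 8 mm behind it (robot.finger_overhang is the distance from the TCP to the fingertips, in m); x points along the fingers, y is the direction in which the jaws open and shut, and the axes are right-handed (so a half turn about x gives the same grasp; the last joint's range is limited). The gripper opens to 85 mm and grips with 20 to 120 N. Pads are 22 mm wide; open, the fingers measure 114 mm over their backs; the gripper's body (76 mm by 85 mm) begins 54 mm behind the grasp point. The pads swing forward as they close: fully open they stand 13 mm farther back than shut.
Start: joints at [-1.232, 0.311, 0.014, 1.512, -0.004, 1.319, -0.027], TCP at [0.204, 0.511, 0.242] pointing down, gripper open.
Joint ranges: [-2.7, 2.7], [-0.3, 1.91], [-1.27, 1.3], [0.12, 2.57], [-1.44, 4.58], [0.2, 2.03], [-3.05, 3.05]. Speed limits (rad/s): [2.79, 2.79, 3.14, 3.14, 3.14, 3.14, 3.14].

### API

Orientations are given as a unit quaternion [x, y, z, w].
In Python, from workcell import robot, get_image, camera_model, job gives the robot as it stands.
- The arm moves only by the tool play_rows, never from a script. Its argument "moves" is a list of rows, each a list of 3 entries, a list of its own where there are three numbers: the shift along the tool's x, y, z in m, then the turn about the tool's x in degrees, then the opening, from -1 (shut) to 1 (fully open). In form: [[[dx, dy, dz], turn, jaw], ...]. A call has 1 to 8 rows; each row is the pose to reach, as a shift and turn from the pose measured when the call began, along the tool's axes at that moment; what a row does not reach only later rows make up. A row lasts 1/12 s, in which the tool goes at most 41.7 mm and 7.16 degrees, less where a joint would pass 70% of its speed; a pose out of reach is approached as far as the arm can. A call with a gripper value outside its range is refused whole. The fingers move at their own pace and stop on an object; "force" is the grip in N (left out, the last holds). Time passes only in rows, so rows that repeat a pose let the fingers close. It gives the time, the measured TCP pose, the force and the opening at its end, in the units of the state.
- robot.get_obs(): the state, without advancing time (a new reading comes with each control period).
- get_image(name): name is "side" or "top"; returns the picture (384x512x3 uint8, blue, green, red); there is no depth.
- camera_model(name): a dict with "K" (3x3 intrinsics, pixels), "T" (4x4, takes a point from camera to world coordinates). Camera axes: x right, y down, z forward; pixel columns grow to the right and rows downward; lengths in m; the calibration is good to about 2 mm. A picture is of the moment at which its call begins. camera_model takes no time and is no camera call.
- job.close_job(): hands the job in, once; it reports no verdict.
The state is a dict: "clock": time; "joints": joint angles; "dq": joint speeds; "joint_efforts": joint torques, N m; "eef_pos": TCP position; "eef_rot": TCP orientation; "contact_force": force on the tool from outside, world axes, zero at the start; "wrist_torque": the same for the moment, N m; "grip_width": finger opening in m.
Only numpy, scipy, OpenCV 4.12 (cv2) and the standard library are available. Lean on these libraries where they do the work, as an engineer would, in place of code of your own. Each camera call takes 0.05 s, during which the arm holds its last target.

## Working session

There is one attempt and no reset: what is moved stays moved. The work goes in short steps, Python scripts to look and compute and a tool call to move; the robot and the scene stay as the last step left them, time stands still between calls to the robot, and variables do not carry over. Pictures are saved under pics/ and viewed, and the job is handed in when it is done.

Besides the shell and the picture viewer there is one more tool, called as name([rows], argument=value, ...), one row to a line, values as JSON. play_rows: Moves the arm, as the interface text tells. Its arguments: {"type":"object","properties":{"moves":{"type":"array","items":{"type":"array"}},"force":{"type":"number"}},"required":["moves"]}

```bash
mkdir -p pics; python3 - <<'E'
from workcell import robot, get_image, camera_model
import cv2
o=robot.get_obs()
print({k:o[k] for k in('clock','joints','eef_pos','eef_rot','contact_force','grip_width')})
for n in('top','side'):
    m=camera_model(n);print(n,m['K'],m['T'])
    im=get_image(n);cv2.imwrite(f'pics/{n}0.png',im)
    cv2.imwrite(f'pics/{n}0b.png',cv2.resize(im,(800,600),interpolation=cv2.INTER_CUBIC))
E
```

```text
{'clock': 0.0, 'joints': array([-1.2316681 ,  0.31172968,  0.01401759,  1.51307557, -0.0043992 ,
        1.31920075, -0.02721569]), 'eef_pos': array([0.20416544, 0.50993443, 0.24121144]), 'eef_rot': array([ 0.13298463,  0.69445097, -0.13465149,  0.69420596]), 'contact_force': array([ 0.27653235, -0.50477676,  0.51220133]), 'grip_width': 0.08514924828817678}
top [[398.20204863   0.         260.68756382]
 [  0.         398.20204863 190.90621308]
 [  0.           0.           1.        ]] [[-0.00430567 -0.97481871  0.22295727  0.37537824]
 [-0.99997585  0.00541362  0.00435838 -0.04252057]
 [-0.00545564 -0.22293312 -0.97481848  1.12276473]
 [ 0.          0.          0.          1.        ]]
side [[357.52885959   0.         253.23368522]
 [  0.         357.52885959 195.49222426]
 [  0.           0.           1.        ]] [[ 9.99955153e-01  5.07411166e-03 -7.99660866e-03  6.30766152e-01]
 [ 9.46071597e-03 -4.96615320e-01  8.67919189e-01 -1.00320728e+00]
 [ 4.32680511e-04 -8.67955919e-01 -4.96641053e-01  5.81806608e-01]
 [ 0.00000000e+00  0.00000000e+00  0.00000000e+00  1.00000000e+00]]
```

View pics/top0b.png

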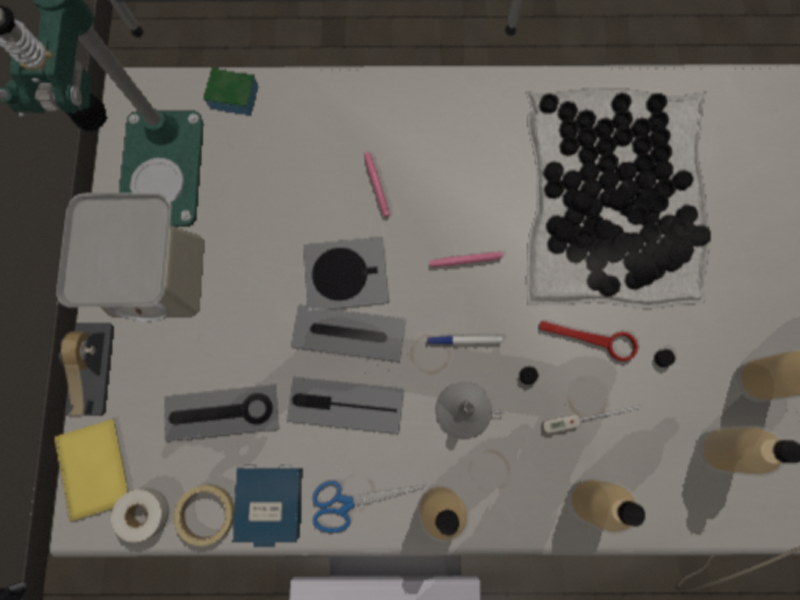

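View pics/side0b.png

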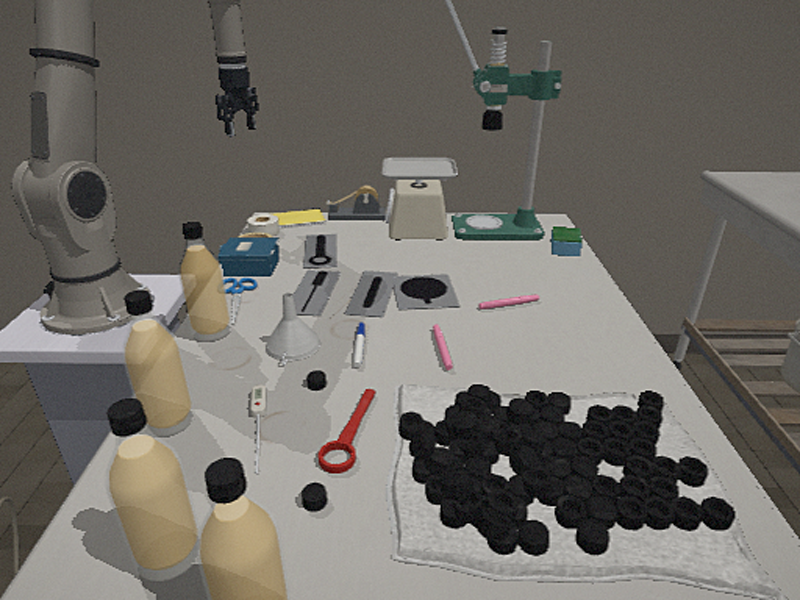

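```bash
cat > h.py <<'E'
from workcell import robot, get_image, camera_model
import cv2, numpy as np
def toworld(n,u,v,z):
    m=camera_model(n);d=m['T'][:3,:3]@np.linalg.inv(m['K'])@np.array([u,v,1.]);c=m['T'][:3,3]
    return c+d*(z-c[2])/d[2]
def proj(n,P):
    m=camera_model(n);P=np.atleast_2d(P);q=(P-m['T'][:3,3])@m['T'][:3,:3]@m['K'].T
    return q[:,:2]/q[:,2:]
def rect(n,im,x0,x1,y0,y1,z,s=1000): # image: up = +x, left=+y
    W=int((y1-y0)*s);H=int((x1-x0)*s)
    w=np.array([[x1,y1,z],[x1,y0,z],[x0,y0,z],[x0,y1,z]])
    Hm=cv2.getPerspectiveTransform(proj(n,w).astype(np.float32),np.float32([[0,0],[W,0],[W,H],[0,H]]))
    return cv2.warpPerspective(im,Hm,(W,H),flags=cv2.INTER_CUBIC)
E
python3 - <<'E'
from h import *
im=cv2.imread('pics/top0.png')
r=rect('top',im,0.1,0.68,-0.4,0.4,0.0)
for k in range(0,800,100): cv2.putText(r,f'{0.4-k/1000:.1f}',(k,10),0,.35,(0,0,255))
for k in range(0,580,100): cv2.putText(r,f'{0.68-k/1000:.2f}',(0,k+5),0,.35,(0,0,255))
cv2.imwrite('pics/rect0.png',r)
E
```

```text
(no output)
```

View pics/rect0.png

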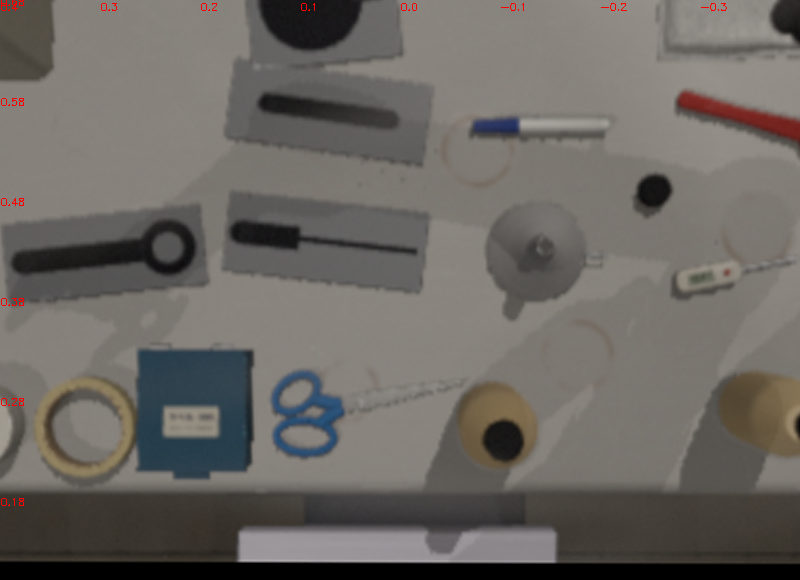

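```bash
python3 - <<'E'
from h import *
im=cv2.imread('pics/top0.png')
S=2000
def show(name,x0,x1,y0,y1,z):
    r=rect('top',im,x0,x1,y0,y1,z,S);return r
def an(name,b,z,fn):
    r=rect('top',im,*b,z,S);g=fn(r).astype(np.uint8)
    nl,l,st,c=cv2.connectedComponentsWithStats(g)
    k=1+np.argmax(st[1:,4]);m=(l==k).astype(np.uint8)
    cnt=max(cv2.findContours(m,cv2.RETR_EXTERNAL,2)[0],key=len)
    w=lambda p:(np.array([b[1]-p[1]/S,b[3]-p[0]/S])).round(4)
    box=cv2.boxPoints(cv2.minAreaRect(cnt))
    B=np.array([w(p) for p in box]);C=B.mean(0);e0=B[1]-B[0];e1=B[2]-B[1]
    L=e0 if np.linalg.norm(e0)>np.linalg.norm(e1) else e1
    print(name,'ctr',C.round(4),'sz',np.linalg.norm(e0).round(4),np.linalg.norm(e1).round(4),'longdir deg',np.degrees(np.arctan2(L[1],L[0])).round(1)%180,'centroid',w(c[k]))
    v=r.copy();cv2.drawContours(v,[cnt],-1,(0,255,0),1);return v
gray=lambda r:cv2.cvtColor(r,6)
dark=lambda t:(lambda r:gray(r)<t)
vs=[]
vs.append(an('keymat',(.37,.50,.18,.42),.004,dark(50)))
vs.append(an('thmat',(.37,.50,-.04,.2),.004,dark(50)))
vs.append(an('mkmat',(.51,.63,-.04,.2),.004,dark(50)))
vs.append(an('fumat',(.60,.78,.0,.18),.004,dark(45)))
hsv=lambda r:cv2.cvtColor(r,40)
vs.append(an('key',(.48,.64,-.48,-.25),.012,lambda r:(hsv(r)[:,:,1]>130)&((hsv(r)[:,:,0]<10)|(hsv(r)[:,:,0]>170))))
vs.append(an('marker',(.51,.6,-.22,-.04),.008,lambda r:(gray(r)>135)|(hsv(r)[:,:,1]>90)))
vs.append(an('thermo',(.36,.46,-.46,-.25),.014,lambda r:(gray(r)>140)))
vs.append(show('f',.35,.5,-.22,-.04,0.0))
for n,g in(('A',vs[:4]),('B',vs[4:])):
    W=max(v.shape[1] for v in g)
    out=np.vstack([np.pad(v,((0,4),(0,W-v.shape[1]),(0,0))) for v in g])
    print(out.shape);cv2.imwrite(f'pics/{n}.png',out)
E
```

```text
keymat ctr [0.4325 0.295 ] sz 0.182 0.053 longdir deg 90.0 centroid [0.4262 0.2888]
thmat ctr [0.4385 0.0769] sz 0.0217 0.185 longdir deg 83.2 centroid [0.4432 0.1159]
mkmat ctr [0.571  0.0891] sz 0.0177 0.1039 longdir deg 82.1 centroid [0.5721 0.0949]
fumat ctr [0.6804 0.0889] sz 0.1023 0.0999 longdir deg 139.4 centroid [0.6798 0.0883]
key ctr [ 0.5483 -0.3608] sz 0.0513 0.1766 longdir deg 82.0 centroid [ 0.5552 -0.3658]
marker ctr [ 0.5558 -0.1635] sz 0.0095 0.088 longdir deg 90.0 centroid [ 0.5559 -0.1622]
thermo ctr [ 0.4133 -0.3206] sz 0.0228 0.0091 longdir deg 112.4 centroid [ 0.4129 -0.3194]
(1136, 480, 3)
(1015, 459, 3)
```

View pics/A.png

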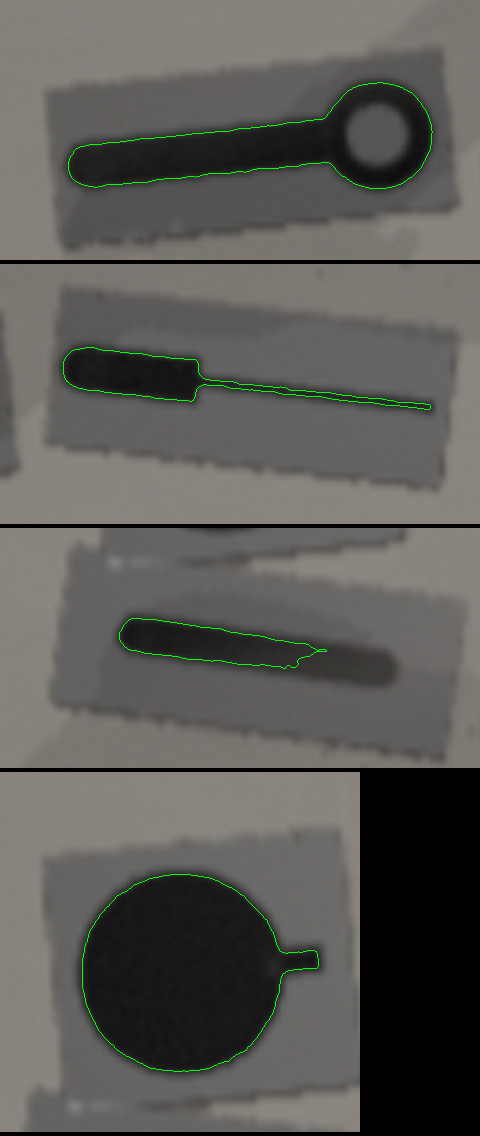

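View pics/B.png

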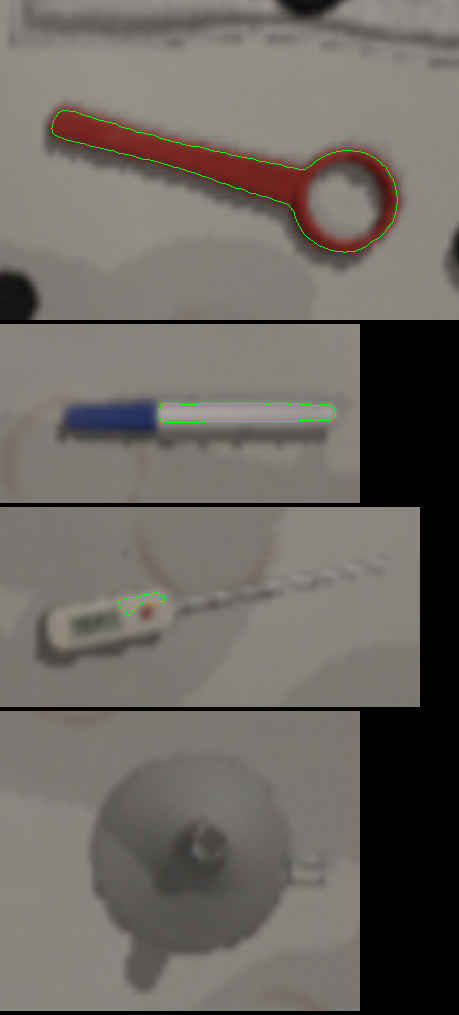

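```bash
cat > fit.py <<'E'
from h import *
from scipy.optimize import differential_evolution, minimize
from scipy.ndimage import map_coordinates
def arc(cx,cy,r,a0,a1,n=30):
    a=np.radians(np.linspace(a0,a1,n));return np.c_[cx+r*np.cos(a),cy+r*np.sin(a)]
def dens(P,closed=True,step=.0015):
    out=[];nn=[]
    Q=np.vstack([P,P[:1]]) if closed else P
    for a,b in zip(Q[:-1],Q[1:]):
        L=np.linalg.norm(b-a)
        if L<1e-6: continue
        k=max(1,int(L/step));t=(np.arange(k)+.5)/k
        out.append(a+(b-a)*t[:,None]);d=(b-a)/L;nn.append(np.tile([d[1],-d[0]],(k,1)))
    return np.vstack(out),np.vstack(nn)   # ccw polygon -> outward normal
def bar(w,y0,y1,r=None): # ccw rounded bar
    r=w/2 if r is None else r
    return np.vstack([arc(w/2-r,y1-r,r,0,90,8),arc(-w/2+r,y1-r,r,90,180,8),arc(-w/2+r,y0+r,r,180,270,8),arc(w/2-r,y0+r,r,270,360,8)])
def keyp(g=0):
    rr=.026+g;w=.011+g
    a=np.degrees(np.arcsin(w/rr))
    return np.vstack([arc(0,-.064,rr,90+a,450-a,50),arc(0,.090+g-w,w,0,180,16)])
def fpoly(g=0):
    R=.050+g;w=.005+g/2
    a=np.degrees(np.arcsin(w/R))
    return np.vstack([arc(0,.011,R,-90+a,270-a,80),[[-w,-.061-g],[w,-.061-g]]])
def thp(g=0):
    w=.011+g;p=.0018+g
    return np.vstack([[[p,-.091-g],[p,.026-g],[w,.026-g]],arc(0,.092+g-w,w,0,180,16),[[-w,.026-g],[-p,.026-g],[-p,-.091-g]]])
def fit(sig,P,z,g,n='top',dl=.0025,yr=25,xr=.025,N=None,sgn=1):
    pts,nr=dens(P) if N is None else (P,N)
    def f(q):
        c,s=np.cos(q[2]),np.sin(q[2]);R=np.array([[c,-s],[s,c]])
        v=[]
        for k in(-1,1):
            w=(pts+k*dl*nr)@R.T+q[:2];uv=proj(n,np.c_[w,np.full(len(w),z)])
            v.append(map_coordinates(sig,[uv[:,1],uv[:,0]],order=1,mode='nearest'))
        return -sgn*(v[0]-v[1]).mean()
    b=[(g[0]-xr,g[0]+xr),(g[1]-xr,g[1]+xr),(np.radians(g[2]-yr),np.radians(g[2]+yr))]
    o=differential_evolution(f,b,seed=0,popsize=20,maxiter=120,tol=1e-8)
    return o.x,-o.fun,f
def overlay(im,P,q,z,n='top',col=(0,255,0)):
    c,s=np.cos(q[2]),np.sin(q[2]);R=np.array([[c,-s],[s,c]]);w=dens(P)[0]@R.T+q[:2]
    k=3
    if im.shape[1]<600: im=cv2.resize(im,None,fx=k,fy=k,interpolation=cv2.INTER_CUBIC)
    uv=(proj(n,np.c_[w,np.full(len(w),z)])+.5)*k-.5
    for u in uv: cv2.circle(im,tuple(np.round(u).astype(int).tolist()),0,col,-1)
    return im
E
python3 - <<'E'
from fit import *
im=cv2.imread('pics/top0.png').astype(float)
gr=im.mean(2);red=im[:,:,2]-im[:,:,1];
# yaw: +y axis direction = (-sin,cos)
J={'keymat':(-gr,keyp(.001),.004,(.43,.29,0)),
'keymat_rect':(-gr,bar(.08,-.1,.1,.001),.004,(.43,.29,0)),
'thmat':(-gr,thp(.001),.004,(.44,.08,0)),
'thmat_rect':(-gr,bar(.08,-.1,.1,.001),.004,(.44,.08,0)),
'mkmat':(-gr,bar(.02,-.071,.071),.004,(.57,.08,0)),
'mkmat_rect':(-gr,bar(.08,-.1,.1,.001),.004,(.57,.08,0)),
'fumat':(-gr,fpoly(.002),.004,(.68,.08,0)),
'fumat_rect':(-gr,bar(.13,-.075,.075,.001),.004,(.68,.08,0)),
'key':(red,keyp(),.011,(.55,-.36,10)),
'marker':(gr-0,bar(.016,-.068,.022,.004),.008,(.555,-.13,180)),
'thermo':(gr,bar(.022,.026,.092,.006),.012,(.42,-.36,-10)),
'funnel':(-gr,fpoly(),.002,(.43,-.14,0)),
}
V=None;img=cv2.imread('pics/top0.png')
for k,(s,P,z,g) in J.items():
    q,sc,f=fit(s,P,z,g);print(k,q[:2].round(4),'yaw',np.degrees(q[2]).round(2),'score',round(sc,1))
    V=overlay(img if V is None else V,P,q,z)
cv2.imwrite('pics/ovA.png',V[580:980,480:1280]); cv2.imwrite('pics/ovB.png',V[420:950,280:980])
E
```

```text
Traceback (most recent call last):
  File "fit.py", line 39, in fit
    o=differential_evolution(f,b,seed=0,popsize=20,maxiter=120,tol=1e-8)
  File "fit.py", line 35, in f
    w=(pts+k*dl*nr)@R.T+q[:2];uv=proj(n,np.c_[w,np.full(len(w),z)])
                                 ~~~~^^^^^^^^^^^^^^^^^^^^^^^^^^^^^^
  File "h.py", line 7, in proj
    m=camera_model(n);P=np.atleast_2d(P);q=(P-m['T'][:3,3])@m['T'][:3,:3]@m['K'].T
ValueError: time passes only in moves, steps and waits
```

```bash
sleep 1
sed -i 's/^def toworld/import functools\ncamera_model=functools.lru_cache(None)(camera_model)\ndef toworld/' h.py
cat > run0.py <<'E'
from fit import *
im=cv2.imread('pics/top0.png').astype(float)
gr=im.mean(2);red=im[:,:,2]-im[:,:,1];
J={'keymat':(-gr,keyp(.001),.004,(.43,.29,0)),
'keymat_rect':(-gr,bar(.08,-.1,.1,.001),.004,(.43,.29,0)),
'thmat':(-gr,thp(.001),.004,(.44,.08,0)),
'thmat_rect':(-gr,bar(.08,-.1,.1,.001),.004,(.44,.08,0)),
'mkmat':(-gr,bar(.02,-.071,.071),.004,(.57,.08,0)),
'mkmat_rect':(-gr,bar(.08,-.1,.1,.001),.004,(.57,.08,0)),
'fumat':(-gr,fpoly(.002),.004,(.68,.08,0)),
'fumat_rect':(-gr,bar(.13,-.075,.075,.001),.004,(.68,.08,0)),
'key':(red,keyp(),.011,(.55,-.36,10)),
'marker':(gr-0,bar(.016,-.068,.022,.004),.008,(.555,-.13,0)),
'thermo':(gr,bar(.022,.026,.092,.006),.012,(.42,-.36,-10)),
'funnel':(-gr,fpoly(),.002,(.43,-.14,0)),
}
V=None;img=cv2.imread('pics/top0.png')
for k,(s,P,z,g) in J.items():
    q,sc,f=fit(s,P,z,g);print(k,q[:2].round(4),'yaw',np.degrees(q[2]).round(2),'score',round(sc,1))
    V=overlay(img if V is None else V,P,q,z)
cv2.imwrite('pics/ovA.png',V[580:980,780:1380]); cv2.imwrite('pics/ovB.png',V[420:950,280:980])
E
python3 run0.py
```

```text
keymat [0.4261 0.2953] yaw 6.0 score 43.7
keymat_rect [0.4251 0.2943] yaw 5.92 score 25.3
thmat [0.4388 0.0761] yaw -6.36 score 46.9
thmat_rect [0.4375 0.074 ] yaw -6.48 score 24.2
mkmat [0.5684 0.0715] yaw -8.14 score 36.2
mkmat_rect [0.5665 0.0711] yaw -7.92 score 16.9
fumat [0.681  0.0789] yaw 5.7 score 49.1
fumat_rect [0.6791 0.0779] yaw 5.98 score 17.1
key [ 0.5557 -0.3624] yaw -13.83 score 36.4
marker [ 0.5537 -0.1396] yaw 2.33 score 23.5
thermo [ 0.4167 -0.3641] yaw 12.04 score 25.5
funnel [ 0.4273 -0.1456] yaw -1.88 score 18.8
```

```bash
sleep 1
```

```text
(no output)
```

View pics/ovA.png

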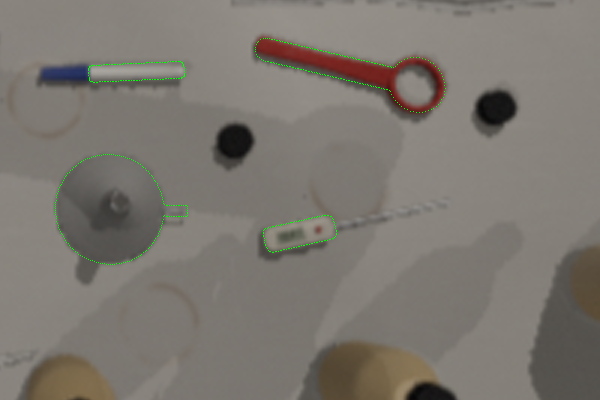

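View pics/ovB.png

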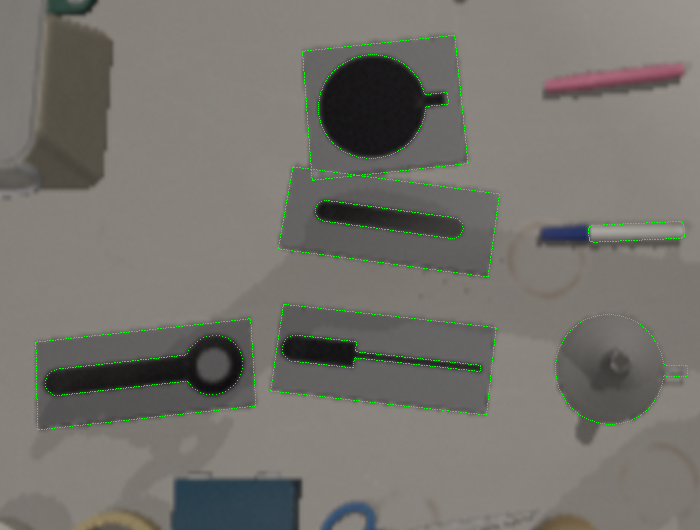

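```bash
python3 - <<'E'
from h import *
a=cv2.imread('pics/top0.png');b=cv2.imread('pics/side0.png')
p=proj('top',[[.42,-.2,0],[.43,-.14,.1]]);q=proj('side',[[.43,-.14,.05]]);print(p,q)
u,v=map(int,p[0]);A=cv2.resize(a[v-35:v+35,u-60:u+15],(560,523)[:2],interpolation=2)
print(u-60,v-35)
u,v=map(int,q[0]);B=cv2.resize(b[v-35:v+35,u-40:u+40],(600,525),interpolation=2)
cv2.imwrite('pics/fz.png',cv2.resize(np.hstack([A[:520],B[:520]]),(800,359)))
m=toworld('top',297.5,217.3,.008);print(m)
E
```

```text
[[319.64068782 265.20719627]
 [301.27569491 259.68385992]] [[185.30794498 206.72414008]]
259 230
[ 0.55321142 -0.14129366  0.008     ]
```

View pics/fz.png

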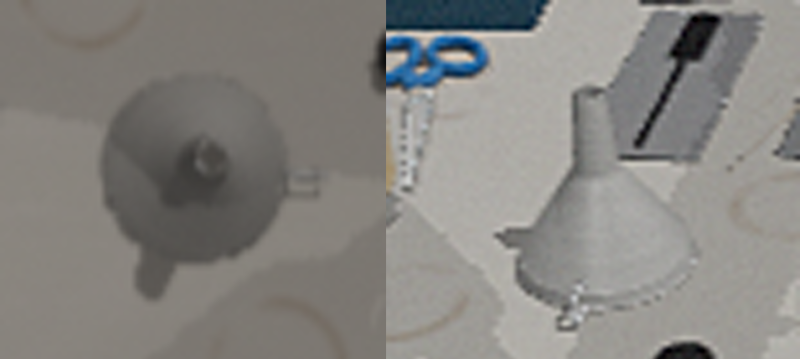

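```bash
cat > go.py <<'E'
from h import *
from scipy.spatial.transform import Rotation as Ro
def go(x,y,z,yaw=None):
    """yaw: object's yaw in deg (jaw axis along object x)"""
    o=robot.get_obs();R=Ro.from_quat(o['eef_rot']).as_matrix()
    d=R.T@(np.array([x,y,z])-o['eef_pos'])
    cur=np.degrees(np.arctan2(R[1,1],R[0,1]))
    s='' 
    if yaw is not None:
        e=(cur-yaw+90)%180-90   # tool x down: + turn lowers world yaw
        s=f'turn {e:.2f} alt {e-180*np.sign(e):.2f}'
    print('t%.2f'%o['clock'],'pos',o['eef_pos'].round(4),'toolx',R[:,0].round(3),'jawyaw %.1f'%cur,'shift',d.round(4),s,'F',o['contact_force'].round(2),'w',o['grip_width'].round(4),'j7 %.2f'%o['joints'][6])
E
python3 - <<'E'
from go import *
for nm,u,v in(('b1',447,522),('b2',630,513),('b3',787,452)):
    print(nm,toworld('top',u/1.5625,v/1.5625,.222).round(3))
def pt(o,y): a=np.radians(o[2]);return (o[0]-y*np.sin(a),o[1]+y*np.cos(a))
print('keygrip',pt((.5557,-.3624,-13.83),-.01),'key place',pt((.4261,.2953,6.0),-.01))
print('th grip',pt((.4167,-.3641,12.3),.055),'place',pt((.4386,.0757,-6.4),.055))
print('funnel place',pt((.681,.0789,5.7),.011))
go(.553,-.372,.25,-13.8)
E
```

```text
b1 [ 0.266 -0.092  0.222]
b2 [ 0.277 -0.343  0.222]
b3 [ 0.358 -0.57   0.222]
keygrip (np.float64(0.553309580904224), np.float64(-0.3721100925096803)) key place (np.float64(0.42714528463267654), np.float64(0.2853547810463173))
th grip (np.float64(0.4049833287548763), np.float64(-0.3103624934060605)) place (np.float64(0.4447307912713479), np.float64(0.1303572355538328))
funnel place (np.float64(0.67990748275282), np.float64(0.0898456112695735))Traceback (most recent call last):
  File "<stdin>", line 8, in <module>
  File "go.py", line 12, in go
    print('t%.2f'%o['clock'],'pos',o['eef_pos'].round(4),'toolx',R[:,0].round(3),'jawyaw %.1f'%cur,'shift',d.round(4),s,'F',o['contact_force'].round(2),'w',o['grip_width'].round(4),'j7 %.2f'%o['joints'][6])
                                                                                                                                                            ^^^^^^^^^^^^^^^^^^^^^
AttributeError: 'float' object has no attribute 'round'
```

```bash
sed -i "s/o\['grip_width'\].round(4)/round(float(o['grip_width']),4)/" go.py
python3 - <<'E'
from go import *
go(.40,.0,.32,-13.8)
go(.553,-.372,.25,-13.8)
E
```

```text
t0.10 pos [0.2041 0.51   0.2413] toolx [-0.001 -0.002 -1.   ] jawyaw 68.2 shift [-0.0778 -0.4009  0.3713] turn 81.99 alt -98.01 F [ 0.26 -0.23  0.49] w 0.0851 j7 -0.03
t0.10 pos [0.2041 0.51   0.2413] toolx [-0.001 -0.002 -1.   ] jawyaw 68.2 shift [-0.0071 -0.6893  0.6516] turn 81.99 alt -98.01 F [ 0.26 -0.23  0.49] w 0.0851 j7 -0.03
```

play_rows([
  [[-0.06,-0.03,0.03],7,1],
  [[-0.06,-0.06,0.06],14,1],
  [[-0.06,-0.09,0.09],21,1],
  [[-0.06,-0.12,0.12],28,1],
  [[-0.06,-0.15,0.145],35,1],
  [[-0.06,-0.18,0.17],42,1],
  [[-0.06,-0.21,0.195],49,1],
  [[-0.06,-0.24,0.22],55,1],
])

```text
clock: 0.77
eef_pos: [0.315, 0.2165, 0.3015]
eef_rot: [0.44, 0.553, -0.442, 0.553]
contact_force: [1.1, 0.1, 0.5]
grip_width: 0.0853
```

```bash
python3 - <<'E'
from go import *
go(.46,-.15,.3,-13.8)
E
```

```text
t0.77 pos [0.315  0.2165 0.3015] toolx [-0.001 -0.002 -1.   ] jawyaw 12.9 shift [0.0021 0.0597 0.3896] turn 26.67 alt -153.33 F [1.07 0.09 0.53] w 0.0853 j7 -0.45
```

Sign and tracking are right. Continue towards the key.

play_rows([
  [[0,0.006,0.04],6,1],
  [[0,0.012,0.08],12,1],
  [[0,0.018,0.12],18,1],
  [[0,0.024,0.16],24,1],
  [[0,0.03,0.2],26,1],
  [[0,0.036,0.24],26.7,1],
  [[0,0.042,0.28],26.7,1],
  [[0,0.048,0.32],26.7,1],
])

```text
clock: 1.43
eef_pos: [0.433, -0.0866, 0.302]
eef_rot: [-0.556, -0.436, 0.557, -0.436]
contact_force: [0.2, 0.3, 0.3]
grip_width: 0.0854
```

```bash
python3 - <<'E'
from go import *
go(.5533,-.3721,.2,-13.8)
E
```

```text
t1.43 pos [ 0.433  -0.0866  0.302 ] toolx [-0.001 -0.001 -1.   ] jawyaw -13.8 shift [0.1022 0.185  0.2484] turn -0.00 alt 180.00 F [0.17 0.34 0.28] w 0.0854 j7 -0.03
```

play_rows([
  [[0.0,0.024,0.032],0,1],
  [[0.0,0.048,0.064],0,1],
  [[0.0,0.072,0.096],0,1],
  [[0.0,0.096,0.128],0,1],
  [[0.02,0.12,0.16],0,1],
  [[0.04,0.142,0.19],0,1],
  [[0.06,0.164,0.22],0,1],
  [[0.08,0.185,0.248],0,1],
])

```text
clock: 2.1
eef_pos: [0.5529, -0.3709, 0.2217]
eef_rot: [-0.556, -0.437, 0.557, -0.436]
contact_force: [0.6, 0.5, 0.4]
grip_width: 0.0853
```

```bash
python3 - <<'E'
from go import *
go(.5533,-.3721,.014,-13.8)
s=get_image('side');cv2.imwrite('pics/s1.png',cv2.resize(s,(800,600)))
E
```

```text
t2.10 pos [ 0.5529 -0.3709  0.2217] toolx [-0.002 -0.    -1.   ] jawyaw -13.8 shift [0.2077 0.001  0.0009] turn 0.00 alt -180.00 F [0.64 0.52 0.36] w 0.0853 j7 0.63
```

View pics/s1.png

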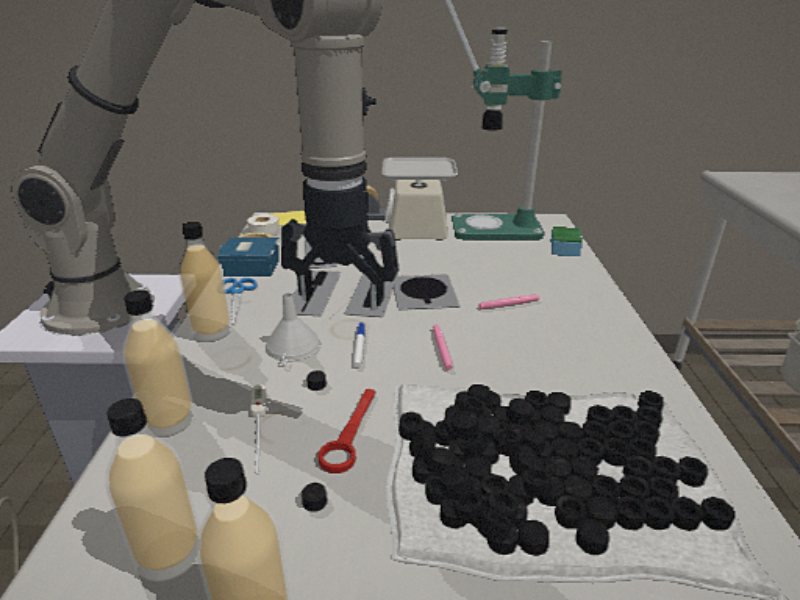

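play_rows([
  [[0.035,0.001,0.001],0,1],
  [[0.07,0.001,0.001],0,1],
  [[0.105,0.001,0.001],0,1],
  [[0.14,0.001,0.001],0,1],
  [[0.17,0.001,0.001],0,1],
  [[0.19,0.001,0.001],0,1],
  [[0.2,0.001,0.001],0,0.5],
  [[0.207,0.001,0.001],0,0.2],
])

```text
clock: 2.82
eef_pos: [0.5488, -0.379, 0.0051]
eef_rot: [-0.554, -0.436, 0.562, -0.432]
contact_force: [-3.0, 8.8, 36.2]
grip_width: 0.0637
```

```bash
python3 - <<'E'
from go import *
go(.5533,-.3721,.014,-13.8)
s=get_image('side');p=proj('side',[[.5533,-.3721,0]])[0].astype(int);print(p)
cv2.imwrite('pics/s2.png',cv2.resize(s[p[1]-70:p[1]+70,p[0]-90:p[0]+90],(720,560),interpolation=2))
E
```

```text
t2.82 pos [ 0.5488 -0.379   0.0051] toolx [-0.012 -0.003 -1.   ] jawyaw -14.2 shift [-0.0089  0.0025 -0.0078] turn -0.44 alt 179.56 F [-2.98  8.82 36.17] w 0.0637 j7 0.73
[222 277]
```

View pics/s2.png

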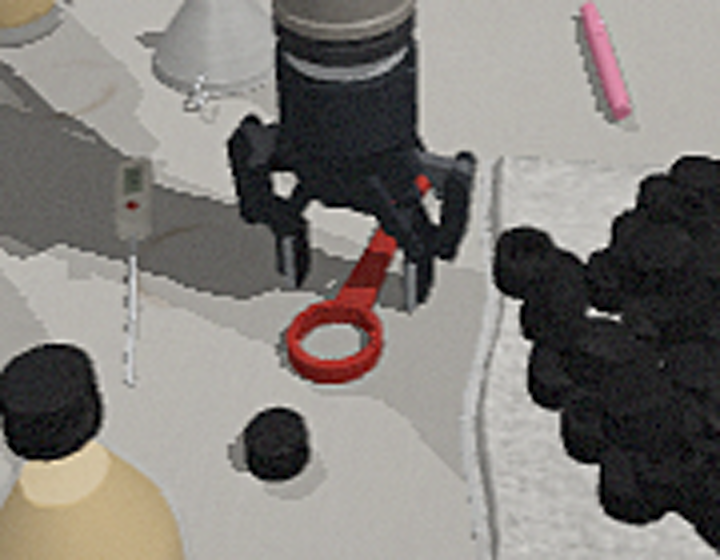

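play_rows([
  [[-0.01,0.002,-0.006],0,0.4],
  [[-0.011,0.0025,-0.008],-0.4,0.4],
  [[-0.011,0.0025,-0.008],-0.4,0.4],
  [[-0.011,0.0025,-0.008],-0.4,0.4],
])

```text
clock: 3.2
eef_pos: [0.5562, -0.3725, 0.0192]
eef_rot: [-0.553, -0.437, 0.559, -0.437]
contact_force: [-0.5, 0.5, -0.3]
grip_width: 0.0596
```

```bash
python3 - <<'E'
from go import *
go(.5533,-.3721,.014,-13.8)
E
```

```text
t3.20 pos [ 0.5562 -0.3725  0.0192] toolx [-0.007 -0.005 -1.   ] jawyaw -13.7 shift [ 0.0053 -0.0029  0.0002] turn 0.07 alt -179.93 F [-0.45  0.47 -0.27] w 0.0596 j7 0.72
```

play_rows([
  [[0.004,-0.003,0.0],0,0.4],
  [[0.0045,-0.003,0.0],0,0.4],
  [[0.0045,-0.003,0.0],0,0.0],
  [[0.0045,-0.003,0.0],0,-0.3],
  [[0.0045,-0.003,0.0],0,-0.5],
  [[0.0045,-0.003,0.0],0,-1],
  [[0.0045,-0.003,0.0],0,-1],
  [[0.0045,-0.003,0.0],0,-1],
], force=40)

```text
clock: 3.87
eef_pos: [0.5534, -0.372, 0.0149]
eef_rot: [-0.553, -0.436, 0.559, -0.437]
contact_force: [0.6, -1.2, 0.0]
grip_width: 0.0187
```

```bash
python3 - <<'E'
from go import *
go(.5533,-.3721,.2,-13.8)
s=get_image('side');p=proj('side',[[.5533,-.3721,0]])[0].astype(int)
cv2.imwrite('pics/s3.png',cv2.resize(s[p[1]-70:p[1]+70,p[0]-90:p[0]+90],(720,560),interpolation=2))
E
```

```text
t3.87 pos [ 0.5534 -0.372   0.0149] toolx [-0.006 -0.006 -1.   ] jawyaw -13.7 shift [-0.1851 -0.0009  0.0014] turn 0.07 alt -179.93 F [ 0.56 -1.21  0.02] w 0.0187 j7 0.73
```

View pics/s3.png

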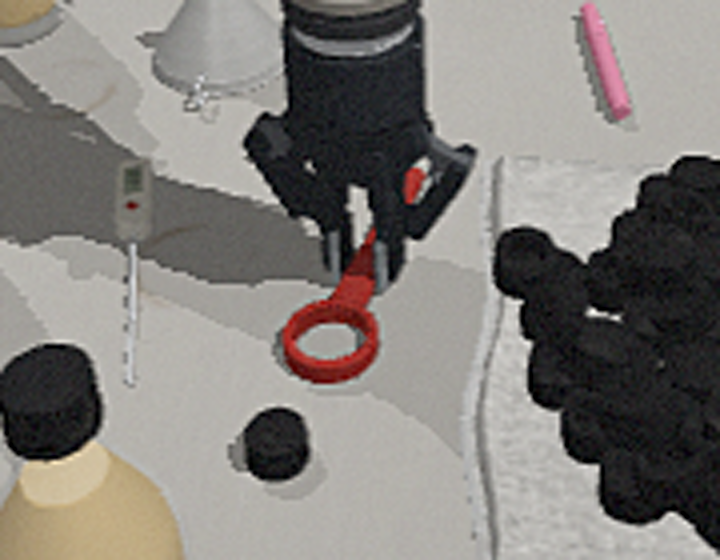

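play_rows([
  [[0,0,0],0,-1],
  [[0,0,0],0,-1],
  [[-0.02,0,0],0,-1],
  [[-0.05,0,0],0,-1],
  [[-0.09,0,0],0,-1],
  [[-0.12,0,0],0,-1],
  [[-0.15,0,0],0,-1],
  [[-0.17,0,0],0,-1],
])

```text
clock: 4.58
eef_pos: [0.5549, -0.3718, 0.1884]
eef_rot: [-0.553, -0.435, 0.559, -0.438]
contact_force: [0.2, -1.1, 0.4]
grip_width: 0.0191
```

```bash
python3 - <<'E'
from go import *
go(.5533,-.3721,.2,-13.8)
s=get_image('side');cv2.imwrite('pics/s4.png',cv2.resize(s,(800,600)))
s=get_image('top');cv2.imwrite('pics/t4.png',cv2.resize(s,(800,600)))
E
```

```text
t4.58 pos [ 0.5549 -0.3718  0.1884] toolx [-0.003 -0.008 -1.   ] jawyaw -13.7 shift [-0.0116 -0.0015  0.0007] turn 0.07 alt -179.93 F [ 0.2  -1.11  0.42] w 0.0191 j7 0.64
```

View pics/s4.png

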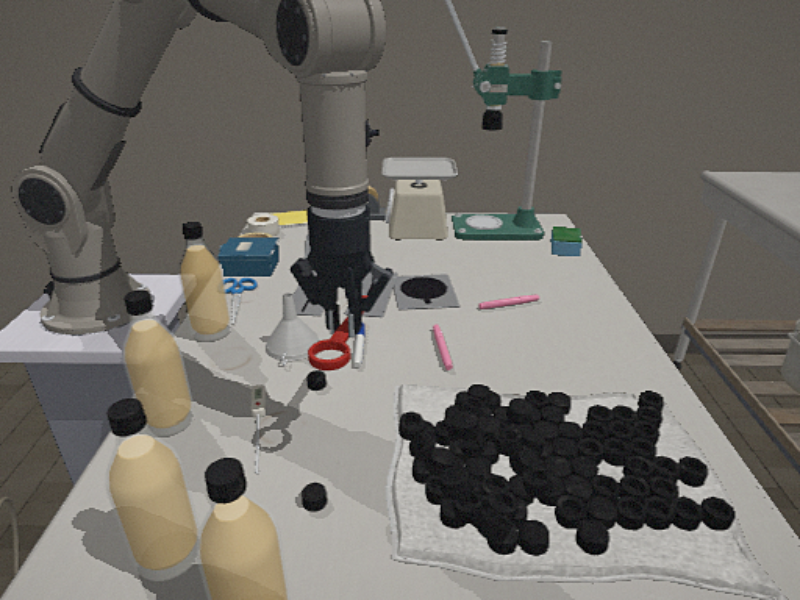

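View pics/t4.png

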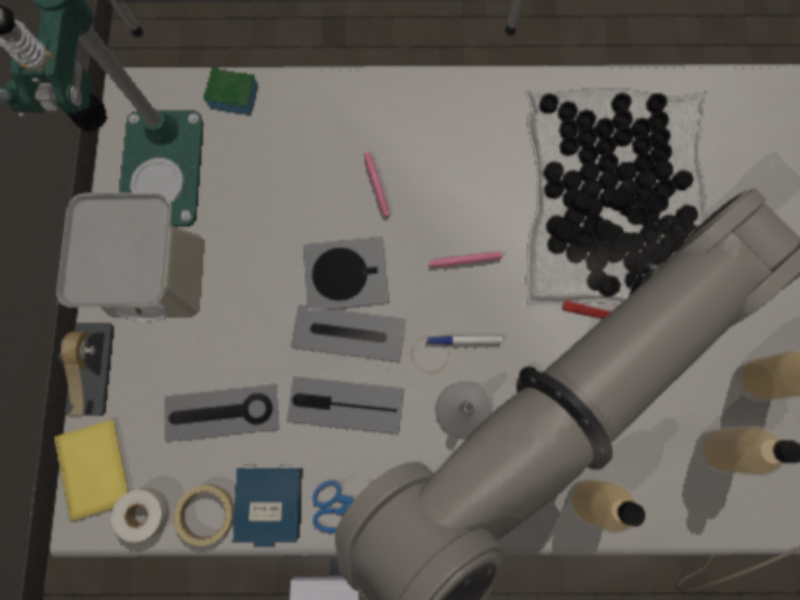

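```bash
python3 - <<'E'
from go import *
go(.4271,.2854,.25,6)
E
```

```text
t4.68 pos [ 0.5559 -0.3731  0.1898] toolx [ 0.001 -0.011 -1.   ] jawyaw -13.7 shift [-0.0677 -0.2811 -0.6085] turn -19.71 alt 160.29 F [ 0.73 -0.7  -0.48] w 0.0191 j7 0.64
```

play_rows([
  [[-0.02,-0.01,-0.025],0,-1],
  [[-0.04,-0.025,-0.055],0,-1],
  [[-0.05,-0.04,-0.09],0,-1],
  [[-0.06,-0.056,-0.124],0,-1],
  [[-0.06,-0.072,-0.158],0,-1],
  [[-0.06,-0.088,-0.19],0,-1],
  [[-0.06,-0.104,-0.225],0,-1],
  [[-0.06,-0.12,-0.26],0,-1],
])

```text
clock: 5.35
eef_pos: [0.4994, -0.0894, 0.2451]
eef_rot: [-0.553, -0.434, 0.559, -0.439]
contact_force: [0.5, -0.3, 0.2]
grip_width: 0.0189
```

```bash
python3 - <<'E'
from go import *
go(.4271,.2854,.25,6)
E
```

```text
t5.35 pos [ 0.4994 -0.0894  0.2451] toolx [-0.002 -0.011 -1.   ] jawyaw -13.7 shift [-0.0088 -0.1592 -0.3469] turn -19.73 alt 160.27 F [ 0.53 -0.31  0.21] w 0.0189 j7 0.12
```

play_rows([
  [[0,-0.015,-0.034],-3,-1],
  [[0,-0.03,-0.068],-6,-1],
  [[0,-0.045,-0.102],-9,-1],
  [[0,-0.06,-0.136],-12,-1],
  [[0,-0.075,-0.17],-15,-1],
  [[0,-0.09,-0.204],-18,-1],
  [[0,-0.105,-0.238],-19.7,-1],
  [[0,-0.12,-0.27],-19.7,-1],
])

```text
clock: 6.02
eef_pos: [0.4451, 0.2033, 0.2408]
eef_rot: [0.469, 0.524, -0.477, 0.527]
contact_force: [0.3, 0.3, 0.0]
grip_width: 0.0194
```

```bash
python3 - <<'E'
from go import *
go(.4271,.2854,.12,6)
E
```

```text
t6.02 pos [0.4451 0.2033 0.2408] toolx [-0.004 -0.011 -1.   ] jawyaw 6.1 shift [ 0.12   -0.0086 -0.0848] turn 0.10 alt -179.90 F [0.3  0.3  0.01] w 0.0194 j7 -0.22
```

play_rows([
  [[0.01,-0.003,-0.025],0,-1],
  [[0.03,-0.005,-0.05],0,-1],
  [[0.06,-0.008,-0.075],0,-1],
  [[0.09,-0.0086,-0.085],0,-1],
  [[0.12,-0.0086,-0.085],0,-1],
  [[0.14,-0.0086,-0.085],0,-1],
  [[0.15,-0.0086,-0.085],0,-1],
  [[0.15,-0.0086,-0.085],0,-1],
])

```text
clock: 6.68
eef_pos: [0.4243, 0.2835, 0.0867]
eef_rot: [0.466, 0.525, -0.479, 0.527]
contact_force: [-0.1, -0.8, -0.3]
grip_width: 0.0193
```

```bash
python3 - <<'E'
from go import *
go(.4271,.2854,.02,6)
s=get_image('top');cv2.imwrite('pics/t5.png',s)
s2=get_image('side')
p=proj('top',[[.43,.29,0.07]])[0].astype(int);q=proj('side',[[.43,.29,0.05]])[0].astype(int);print(p,q)
a=cv2.resize(s[p[1]-50:p[1]+50,max(0,p[0]-65):p[0]+65],(500,400),interpolation=2);b=cv2.resize(s2[q[1]-40:q[1]+40,q[0]-30:q[0]+30],(300,400),interpolation=2)
cv2.imwrite('pics/c5.png',np.hstack([a,b]))
E
```

```text
t6.68 pos [0.4243 0.2835 0.0867] toolx [-0.01  -0.016 -1.   ] jawyaw 6.1 shift [ 0.0667  0.0038 -0.0026] turn 0.08 alt -179.92 F [-0.11 -0.85 -0.28] w 0.0193 j7 -0.27
[135 261] [204 148]
```

View pics/c5.png

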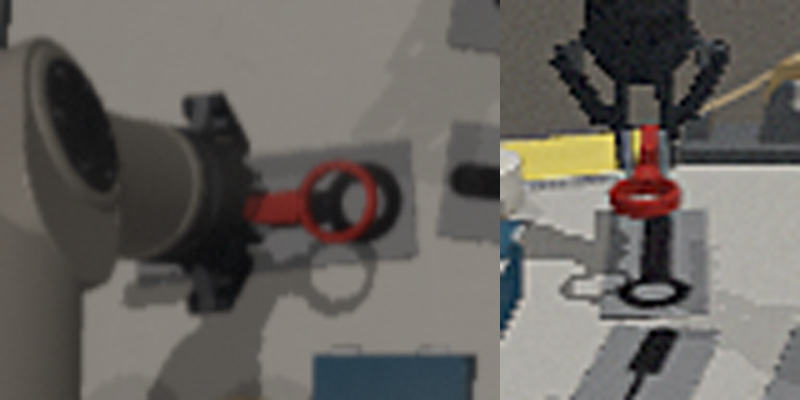

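```bash
python3 - <<'E'
from go import *
im=cv2.imread('pics/t5.png').astype(float);sig=im[:,:,2]-im[:,:,1]
m=((sig>40)*255).astype(np.uint8);m[:, :150]=0;m[:,180:]=0;m[:225]=0;m[300:]=0
# ring blob: fit circle to the outer boundary
c=max(cv2.findContours(m,0,2)[0],key=len);pts=c[:,0,:].astype(float);pts=pts[pts[:,0]>150]
w=np.array([toworld('top',u,v,.082)[:2] for u,v in pts])
from scipy.optimize import least_squares
w2=w
for i in range(3):
    o=least_squares(lambda q:np.hypot(*(w2-q[:2]).T)-q[2],[w2[:,0].mean(),w2[:,1].mean(),.026],loss='soft_l1',f_scale=.001)
    w2=w[abs(np.hypot(*(w-o.x[:2]).T)-o.x[2])<.004]
print(o.x,len(w),len(w2))
t=np.array([.4243,.2835]);d=o.x[:2]-t;print('offset',d,np.hypot(*d),'dir yaw',np.degrees(np.arctan2(d[0],-d[1])))
E
```

```text
[0.429027   0.22855051 0.02363424] 46 40
offset [ 0.004727   -0.05494949] 0.05515243630004427 dir yaw 4.916735145423921
```

play_rows([
  [[0.01,0.002,-0.002],-0.6,-1],
  [[0.02,0.0035,-0.0026],-0.6,-1],
  [[0.03,0.0038,-0.0026],-0.6,-1],
  [[0.04,0.0038,-0.0026],-0.6,-1],
  [[0.047,0.0038,-0.0026],-0.6,-1],
  [[0.053,0.0038,-0.0026],-0.6,-1],
  [[0.057,0.0038,-0.0026],-0.6,-1],
  [[0.057,0.0038,-0.0026],-0.6,-1],
])

```text
clock: 7.45
eef_pos: [0.4298, 0.2868, 0.032]
eef_rot: [0.465, 0.527, -0.475, 0.53]
contact_force: [0.4, -0.4, -0.8]
grip_width: 0.0193
```

```bash
python3 - <<'E'
from go import *
go(.4271,.2854,.019,6.6)
E
```

```text
t7.45 pos [0.4298 0.2868 0.032 ] toolx [-0.006 -0.013 -1.   ] jawyaw 6.7 shift [ 0.0131 -0.0028  0.001 ] turn 0.05 alt -179.95 F [ 0.4  -0.43 -0.8 ] w 0.0193 j7 -0.21
```

play_rows([
  [[0.004,-0.0028,0.001],0,-1],
  [[0.008,-0.0028,0.001],0,-1],
  [[0.011,-0.0028,0.001],0,-1],
  [[0.012,-0.0028,0.001],0,-1],
  [[0.012,-0.0028,0.001],0,-1],
])

```text
clock: 7.87
eef_pos: [0.4269, 0.2853, 0.0199]
eef_rot: [0.465, 0.527, -0.475, 0.53]
contact_force: [0.5, 0.4, -0.8]
grip_width: 0.019
```

```bash
python3 - <<'E'
from go import *
go(.4271,.2854,.019,6.6)
s2=get_image('side')
q=proj('side',[[.43,.29,0.03]])[0].astype(int)
cv2.imwrite('pics/c6.png',cv2.resize(s2[q[1]-40:q[1]+40,q[0]-40:q[0]+40],(600,600),interpolation=2))
E
```

```text
t7.87 pos [0.4269 0.2853 0.0199] toolx [-0.006 -0.013 -1.   ] jawyaw 6.7 shift [ 0.0009  0.0002 -0.0001] turn 0.06 alt -179.94 F [ 0.47  0.41 -0.77] w 0.019 j7 -0.20
```

View pics/c6.png

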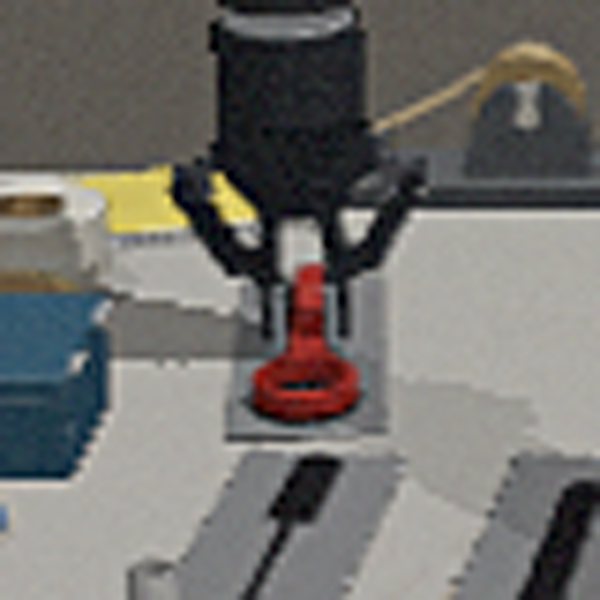

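Down another 1 mm, open gradually, then rise.

play_rows([
  [[0.0015,0.0,0.0],0,-1],
  [[0.0015,0.0,0.0],0,-0.4],
  [[0.0015,0.0,0.0],0,-0.1],
  [[0.0015,0.0,0.0],0,0.2],
  [[0.0,0.0,0.0],0,0.2],
  [[-0.02,0.0,0.0],0,0.4],
  [[-0.05,0.0,0.0],0,0.4],
  [[-0.09,0.0,0.0],0,0.4],
])

```text
clock: 8.58
eef_pos: [0.4255, 0.2852, 0.1089]
eef_rot: [0.463, 0.527, -0.477, 0.529]
contact_force: [-0.2, 1.0, -0.5]
grip_width: 0.0598
```

```bash
python3 - <<'E'
from go import *
go(.405,-.3104,.25,12.3)
E
```

```text
t8.58 pos [0.4255 0.2852 0.1089] toolx [-0.01  -0.017 -1.   ] jawyaw 6.6 shift [-0.1308 -0.0909  0.5913] turn -5.67 alt 174.33 F [-0.22  0.98 -0.54] w 0.0598 j7 -0.28
```

play_rows([
  [[-0.04,0,0.01],0,0.6],
  [[-0.08,0,0.02],0,0.6],
  [[-0.11,-0.01,0.04],0,0.6],
  [[-0.14,-0.02,0.07],0,0.6],
  [[-0.15,-0.025,0.11],-1,0.6],
  [[-0.15,-0.03,0.15],-2,0.6],
  [[-0.15,-0.035,0.19],-4,0.6],
  [[-0.15,-0.04,0.23],-5.7,0.6],
])

```text
clock: 9.25
eef_pos: [0.4137, 0.0527, 0.2636]
eef_rot: [0.437, 0.55, -0.449, 0.552]
contact_force: [1.8, -1.4, 0.2]
grip_width: 0.0683
```

```bash
python3 - <<'E'
from go import *
go(.405,-.3104,.25,12.3)
E
```

```text
t9.25 pos [0.4137 0.0527 0.2636] toolx [-0.009 -0.015 -1.   ] jawyaw 12.4 shift [ 0.0193 -0.0865  0.3524] turn 0.14 alt -179.86 F [ 1.76 -1.4   0.15] w 0.0683 j7 0.06
```

play_rows([
  [[0,-0.009,0.04],0,0.6],
  [[0,-0.018,0.08],0,0.6],
  [[0,-0.027,0.12],0,0.6],
  [[0,-0.036,0.16],0,0.6],
  [[0,-0.045,0.2],0,0.6],
  [[0,-0.054,0.24],0,0.6],
  [[0,-0.065,0.28],0,0.6],
  [[0,-0.08,0.32],0,0.6],
])

```text
clock: 9.92
eef_pos: [0.4052, -0.2774, 0.269]
eef_rot: [0.436, 0.55, -0.448, 0.553]
contact_force: [1.4, 0.2, 0.3]
grip_width: 0.0683
```

```bash
python3 - <<'E'
from fit import *
s=get_image('top');cv2.imwrite('pics/t7.png',s);im=s.astype(float)
q,sc,f=fit(im[:,:,2]-im[:,:,1],keyp(),.015,(.426,.295,6));print(q[:2].round(4),np.degrees(q[2]).round(2),sc)
cv2.imwrite('pics/c7.png',overlay(s,keyp(),q,.015)[600:900,250:650])
from go import *
go(.405,-.3104,.12,12.3)
E
```

```text
[0.426  0.2954] 6.33 43.10113616738624
t9.97 pos [ 0.3991 -0.2899  0.2698] toolx [-0.01  -0.027 -1.   ] jawyaw 11.5 shift [0.1502 0.004  0.0177] turn -0.84 alt 179.16 F [-2.11 -8.22  3.74] w 0.0684 j7 1.03
```

View pics/c7.png

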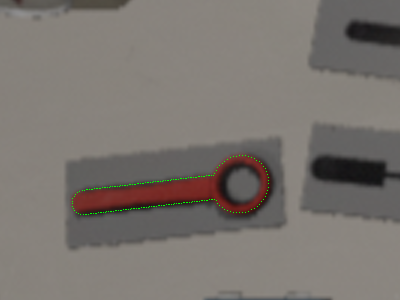

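play_rows([
  [[0.0,0.002,0.008],0,0.6],
  [[0.0,0.004,0.0177],-0.8,0.6],
  [[0.0,0.004,0.0177],-0.8,0.6],
])

```text
clock: 10.22
eef_pos: [0.4057, -0.309, 0.2704]
eef_rot: [0.435, 0.546, -0.455, 0.553]
contact_force: [0.9, 0.3, -0.2]
grip_width: 0.0682
```

```bash
python3 - <<'E'
from go import *
go(.405,-.3104,.12,12.3)
s=get_image('side');cv2.imwrite('pics/s8.png',cv2.resize(s,(800,600)))
E
```

```text
t10.22 pos [ 0.4057 -0.309   0.2704] toolx [-0.01  -0.029 -1.   ] jawyaw 12.0 shift [ 0.1504  0.0014 -0.0027] turn -0.30 alt 179.70 F [ 0.87  0.3  -0.24] w 0.0682 j7 1.09
```

View pics/s8.png

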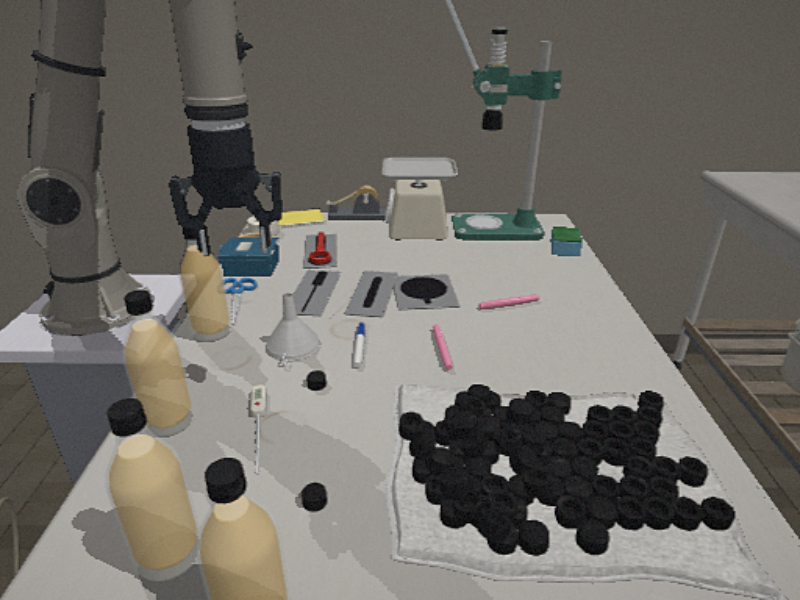

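play_rows([
  [[0.03,0.001,-0.002],-0.3,0.6],
  [[0.065,0.001,-0.0025],-0.3,0.6],
  [[0.1,0.001,-0.0027],-0.3,0.5],
  [[0.135,0.0013,-0.0027],-0.3,0.4],
  [[0.165,0.0014,-0.003],-0.3,0.3],
  [[0.19,0.0014,-0.003],-0.3,0.2],
  [[0.205,0.0014,-0.004],-0.3,0.2],
  [[0.205,0.0014,-0.004],-0.3,0.2],
])

```text
clock: 10.93
eef_pos: [0.4028, -0.3042, 0.0619]
eef_rot: [0.433, 0.551, -0.452, 0.552]
contact_force: [0.6, 0.2, -0.2]
grip_width: 0.051
```

```bash
python3 - <<'E'
from go import *
go(.405,-.3104,.014,12.3)
s=get_image('side');p=proj('side',[[.405,-.31,0.03]])[0].astype(int)
cv2.imwrite('pics/s9.png',cv2.resize(s[p[1]-60:p[1]+60,p[0]-80:p[0]+80],(720,540),interpolation=2))
E
```

```text
t10.93 pos [ 0.4028 -0.3042  0.0619] toolx [-0.016 -0.021 -1.   ] jawyaw 12.5 shift [0.048  0.0018 0.0057] turn 0.24 alt -179.76 F [ 0.6   0.18 -0.19] w 0.051 j7 1.28
```

View pics/s9.png

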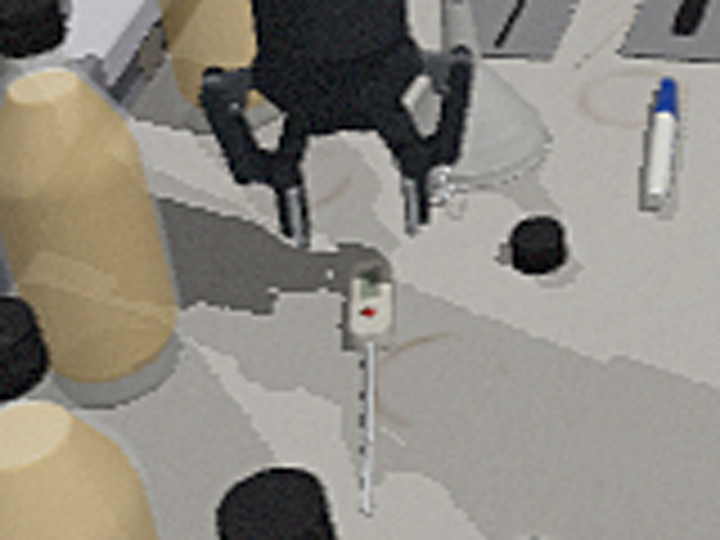

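play_rows([
  [[0.012,0.001,0.003],0.2,0.2],
  [[0.024,0.0018,0.0057],0.2,0.2],
  [[0.034,0.0018,0.0057],0.2,0.2],
  [[0.042,0.0018,0.0057],0.2,0.2],
  [[0.046,0.0018,0.0057],0.2,0.2],
  [[0.047,0.0018,0.0057],0.2,0.2],
  [[0.047,0.0018,0.0057],0.2,0.2],
])

```text
clock: 11.57
eef_pos: [0.406, -0.3121, 0.0167]
eef_rot: [0.434, 0.549, -0.453, 0.552]
contact_force: [-0.9, 0.4, 0.7]
grip_width: 0.051
```

```bash
python3 - <<'E'
from go import *
go(.405,-.3104,.014,12.3)
E
```

```text
t11.57 pos [ 0.406  -0.3121  0.0167] toolx [-0.014 -0.024 -1.   ] jawyaw 12.3 shift [ 0.0027 -0.0006 -0.0019] turn -0.00 alt 180.00 F [-0.86  0.35  0.72] w 0.051 j7 1.33
```

play_rows([
  [[0.002,-0.0006,-0.0019],0,0.2],
  [[0.0025,-0.0006,-0.0019],0,-0.1],
  [[0.0025,-0.0006,-0.0019],0,-0.3],
  [[0.0025,-0.0006,-0.0019],0,-0.5],
  [[0.0025,-0.0006,-0.0019],0,-1],
  [[0.0025,-0.0006,-0.0019],0,-1],
  [[0.0025,-0.0006,-0.0019],0,-1],
  [[0.0025,-0.0006,-0.0019],0,-1],
])

```text
clock: 12.23
eef_pos: [0.4052, -0.3107, 0.0146]
eef_rot: [0.434, 0.549, -0.453, 0.552]
contact_force: [-0.2, 0.2, 4.8]
grip_width: 0.0204
```

```bash
python3 - <<'E'
from go import *
go(.405,-.3104,.2,12.3)
E
```

```text
t12.23 pos [ 0.4052 -0.3107  0.0146] toolx [-0.013 -0.024 -1.   ] jawyaw 12.3 shift [-0.1853 -0.0035  0.0035] turn -0.01 alt 179.99 F [-0.22  0.22  4.82] w 0.0204 j7 1.34
```

play_rows([
  [[0,0,0],0,-1],
  [[-0.015,0,0],0,-1],
  [[-0.04,0,0],0,-1],
  [[-0.075,0,0],0,-1],
  [[-0.11,0,0],0,-1],
  [[-0.14,0,0],0,-1],
  [[-0.17,-0.003,0.003],0,-1],
  [[-0.19,-0.003,0.003],0,-1],
])

```text
clock: 12.9
eef_pos: [0.4055, -0.3111, 0.2073]
eef_rot: [0.434, 0.548, -0.453, 0.553]
contact_force: [0.4, -0.3, -0.8]
grip_width: 0.0207
```

```bash
python3 - <<'E'
from go import *
s=get_image('side');cv2.imwrite('pics/s10.png',cv2.resize(s,(800,600)))
go(.4447,.1304,.22,-6.4)
E
```

```text
t12.95 pos [ 0.4074 -0.3124  0.2103] toolx [-0.006 -0.029 -1.   ] jawyaw 12.3 shift [-0.0228  0.1303 -0.4244] turn 18.65 alt -161.35 F [ 0.21 -1.67  2.73] w 0.0207 j7 1.14
```

View pics/s10.png

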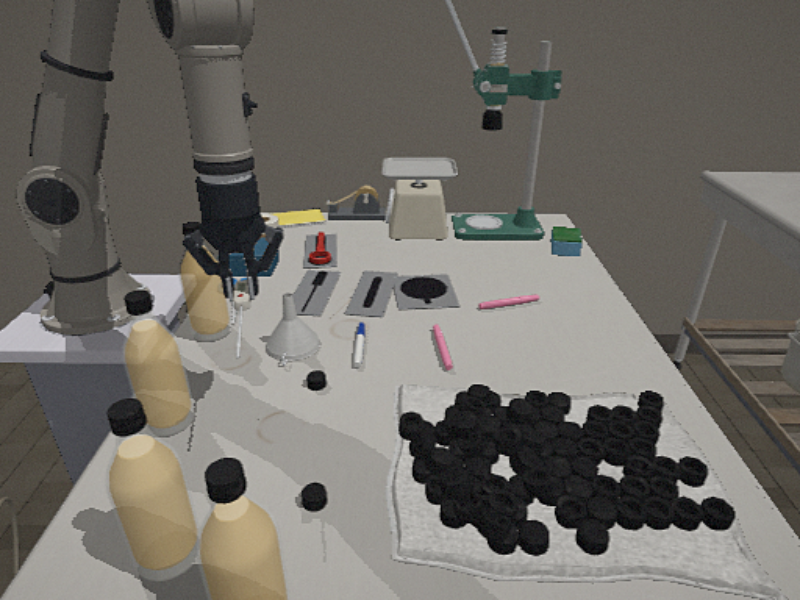

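play_rows([
  [[-0.01,0.008,-0.025],2,-1],
  [[-0.02,0.02,-0.06],5,-1],
  [[-0.022,0.032,-0.098],8,-1],
  [[-0.022,0.044,-0.136],11,-1],
  [[-0.022,0.056,-0.174],14,-1],
  [[-0.022,0.068,-0.212],17,-1],
  [[-0.022,0.08,-0.25],18.6,-1],
  [[-0.022,0.092,-0.288],18.6,-1],
])

```text
clock: 13.62
eef_pos: [0.4356, -0.0087, 0.2229]
eef_rot: [-0.519, -0.465, 0.535, -0.477]
contact_force: [1.3, -0.4, -0.5]
grip_width: 0.0205
```

```bash
python3 - <<'E'
from go import *
go(.4447,.1304,.1,-6.4)
E
```

```text
t13.62 pos [ 0.4356 -0.0087  0.2229] toolx [-0.006 -0.028 -1.   ] jawyaw -6.4 shift [ 0.1189 -0.0061 -0.1426] turn 0.03 alt -179.97 F [ 1.31 -0.44 -0.52] w 0.0205 j7 0.01
```

play_rows([
  [[0.0,-0.002,-0.035],0,-1],
  [[0.015,-0.004,-0.07],0,-1],
  [[0.04,-0.005,-0.1],0,-1],
  [[0.07,-0.006,-0.13],0,-1],
  [[0.1,-0.006,-0.14],0,-1],
  [[0.12,-0.006,-0.1425],0,-1],
  [[0.13,-0.006,-0.1425],0,-1],
  [[0.13,-0.006,-0.1425],0,-1],
])

```text
clock: 14.28
eef_pos: [0.4425, 0.129, 0.0866]
eef_rot: [-0.517, -0.466, 0.537, -0.477]
contact_force: [0.8, -0.6, 0.9]
grip_width: 0.0205
```

```bash
python3 - <<'E'
from go import *
go(.4447,.1304,.019,-6.4)
s=get_image('top');cv2.imwrite('pics/t11.png',s)
s2=get_image('side')
p=proj('top',[[.44,.08,0.07]])[0].astype(int);q=proj('side',[[.44,.1,0.05]])[0].astype(int);print(p,q)
a=cv2.resize(s[p[1]-50:p[1]+50,max(0,p[0]-65):p[0]+65],(500,400),interpolation=2);b=cv2.resize(s2[q[1]-40:q[1]+40,q[0]-30:q[0]+30],(300,400),interpolation=2)
cv2.imwrite('pics/c11.png',np.hstack([a,b]))
E
```

```text
t14.28 pos [0.4425 0.129  0.0866] toolx [-0.011 -0.031 -0.999] jawyaw -6.4 shift [ 0.0675  0.0025 -0.0037] turn 0.01 alt -179.99 F [ 0.78 -0.6   0.93] w 0.0205 j7 -0.05
[215 256] [200 169]
```

View pics/c11.png

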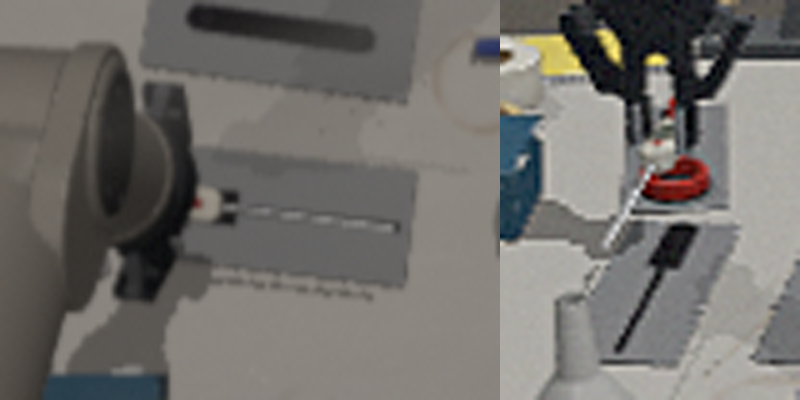

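```bash
python3 - <<'E'
from go import *
im=cv2.imread('pics/t11.png');p=(150,206)
# probe pixels: bright minus local background
g=im.mean(2);d=g-cv2.blur(g,(9,9))
P=[]
for u in range(214,254):
    c=d[250:272,u];k=np.argmax(c)
    if c[k]>6:P.append((u,250+k))
P=np.array(P,float);w=np.array([toworld('top',u,v,.08)[:2] for u,v in P])
k=np.polyfit(w[:,1],w[:,0],1)
r=w[:,0]-np.polyval(k,w[:,1]);w=w[abs(r)<.002];k=np.polyfit(w[:,1],w[:,0],1)
print(len(w),'yaw',np.degrees(np.arctan(-k[0])),'x at grip',np.polyval(k,.129),'tip',w[w[:,1].argmin()])
E
```

```text
30 yaw -7.697087392435203 x at grip 0.44371167040601106 tip [ 0.42322276 -0.01204431]
```

play_rows([
  [[0.01,0.001,-0.001],-0.5,-1],
  [[0.02,0.0025,-0.0025],-1,-1],
  [[0.03,0.0025,-0.003],-1,-1],
  [[0.04,0.0025,-0.003],-1,-1],
  [[0.048,0.0025,-0.0035],-1,-1],
  [[0.054,0.0025,-0.0037],-1,-1],
  [[0.057,0.0025,-0.0037],-1,-1],
  [[0.057,0.0025,-0.0037],-1,-1],
])

```text
clock: 15.05
eef_pos: [0.4473, 0.1305, 0.0315]
eef_rot: [-0.515, -0.469, 0.532, -0.482]
contact_force: [-0.1, 0.3, -0.5]
grip_width: 0.0202
```

```bash
python3 - <<'E'
from go import *
go(.4447,.1304,.0185,-5.4)
E
```

```text
t15.05 pos [0.4473 0.1305 0.0315] toolx [-0.006 -0.029 -1.   ] jawyaw -5.5 shift [ 0.0131 -0.0025 -0.    ] turn -0.09 alt 179.91 F [-0.14  0.3  -0.47] w 0.0202 j7 0.04
```

play_rows([
  [[0.004,-0.0025,0.0],0,-1],
  [[0.008,-0.0025,0.0],0,-1],
  [[0.0115,-0.0025,0.0],0,-1],
  [[0.013,-0.0025,0.0],0,-1],
  [[0.013,-0.0025,0.0],0,-1],
])

```text
clock: 15.47
eef_pos: [0.4445, 0.1304, 0.0187]
eef_rot: [-0.515, -0.47, 0.532, -0.481]
contact_force: [-1.6, 0.0, 1.9]
grip_width: 0.0208
```

```bash
python3 - <<'E'
from go import *
go(.4447,.1304,.0185,-5.4)
s2=get_image('side')
q=proj('side',[[.44,.08,0.03]])[0].astype(int)
cv2.imwrite('pics/c12.png',cv2.resize(s2[q[1]-40:q[1]+40,q[0]-40:q[0]+40],(600,600),interpolation=2))
E
```

```text
t15.47 pos [0.4445 0.1304 0.0187] toolx [-0.007 -0.028 -1.   ] jawyaw -5.5 shift [0.0002 0.0002 0.    ] turn -0.08 alt 179.92 F [-1.6   0.04  1.86] w 0.0208 j7 0.06
```

View pics/c12.png

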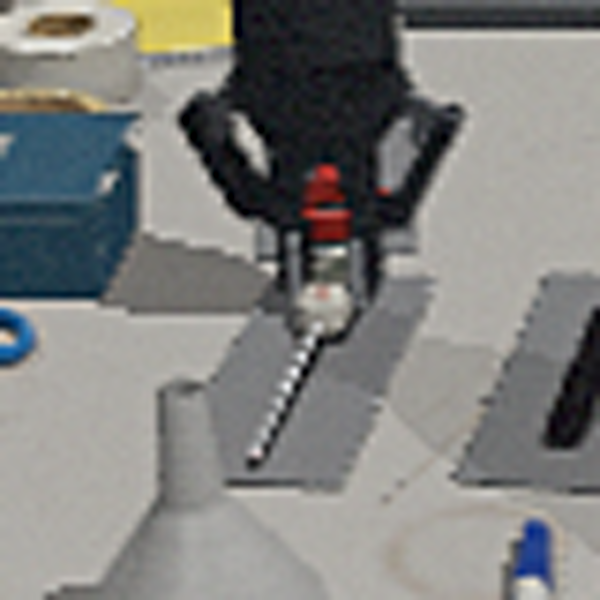

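play_rows([
  [[0,0,0],0,-0.45],
  [[0,0,0],0,-0.25],
  [[0,0,0],0,0.0],
  [[0,0,0],0,0.2],
  [[0.0,0.0,0.0],0,0.2],
  [[-0.02,0.0,0.0],0,0.2],
  [[-0.05,0.0,0.0],0,0.2],
  [[-0.09,0.0,0.0],0,0.2],
])

```text
clock: 16.18
eef_pos: [0.4428, 0.1323, 0.1077]
eef_rot: [-0.513, -0.47, 0.534, -0.481]
contact_force: [0.5, 0.7, 0.7]
grip_width: 0.051
```

```bash
python3 - <<'E'
from go import *
go(.5535,-.1405,.12,2)
E
```

```text
t16.18 pos [0.4428 0.1323 0.1077] toolx [-0.012 -0.032 -0.999] jawyaw -5.5 shift [-0.005   0.1363  0.2612] turn -7.52 alt 172.48 F [0.53 0.65 0.66] w 0.051 j7 -0.07
```

play_rows([
  [[-0.03,0.01,0.02],-1,0.2],
  [[-0.05,0.025,0.05],-2,0.2],
  [[-0.05,0.042,0.083],-3,0.2],
  [[-0.05,0.06,0.116],-4,0.2],
  [[-0.05,0.078,0.15],-5,0.2],
  [[-0.05,0.096,0.185],-6,0.2],
  [[-0.05,0.115,0.22],-7.5,0.2],
  [[-0.05,0.13,0.25],-7.5,0.2],
])

```text
clock: 16.85
eef_pos: [0.5494, -0.1303, 0.1648]
eef_rot: [0.48, 0.503, -0.502, 0.513]
contact_force: [0.4, 1.1, 0.3]
grip_width: 0.0516
```

```bash
python3 - <<'E'
from fit import *
s=get_image('top');cv2.imwrite('pics/t13.png',s);im=s.astype(float)
cv2.imwrite('pics/c13.png',cv2.resize(s[210:310,130:330],(800,400),interpolation=2))
p=bar(.022,.026,.092,.006)
q,sc,f=fit(im.mean(2),p,.016,(.4386,.0757,-6.4),yr=10,xr=.015);print(q[:2].round(4),np.degrees(q[2]).round(2),sc)
from go import *
go(.5535,-.1405,.1,2)
E
```

```text
[0.4382 0.077 ] -6.05 53.703837558084814
t16.90 pos [ 0.55   -0.1399  0.1659] toolx [-0.008 -0.042 -0.999] jawyaw 1.3 shift [ 0.0658  0.0041 -0.0021] turn -0.66 alt 179.34 F [ 2.13 -6.64  0.97] w 0.0516 j7 0.59
```

View pics/c13.png

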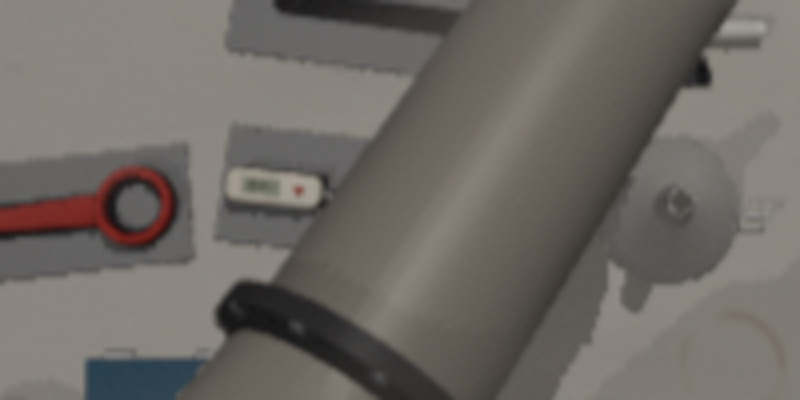

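play_rows([
  [[0.01,0.003,-0.001],-0.6,0.2],
  [[0.03,0.004,-0.002],-0.6,0.2],
  [[0.055,0.0042,-0.003],-0.6,0.2],
  [[0.08,0.0045,-0.004],-0.7,0.2],
  [[0.1,0.0045,-0.005],-0.7,0.2],
  [[0.115,0.0045,-0.006],-0.7,0.2],
  [[0.12,0.0045,-0.006],-0.7,0.2],
  [[0.12,0.0045,-0.006],-0.7,0.2],
])

```text
clock: 17.57
eef_pos: [0.5519, -0.137, 0.0436]
eef_rot: [0.477, 0.502, -0.504, 0.516]
contact_force: [-1.0, 0.3, 0.5]
grip_width: 0.0512
```

```bash
python3 - <<'E'
from go import *
go(.5535,-.1405,.014,2)
s=get_image('side');p=proj('side',[[.5535,-.14,0.03]])[0].astype(int)
cv2.imwrite('pics/s14.png',cv2.resize(s[p[1]-45:p[1]+45,p[0]-60:p[0]+60],(720,540),interpolation=2))
E
```

```text
t17.57 pos [ 0.5519 -0.137   0.0436] toolx [-0.012 -0.041 -0.999] jawyaw 2.1 shift [0.0297 0.0019 0.0024] turn 0.13 alt -179.87 F [-0.97  0.25  0.55] w 0.0512 j7 0.68
```

View pics/s14.png

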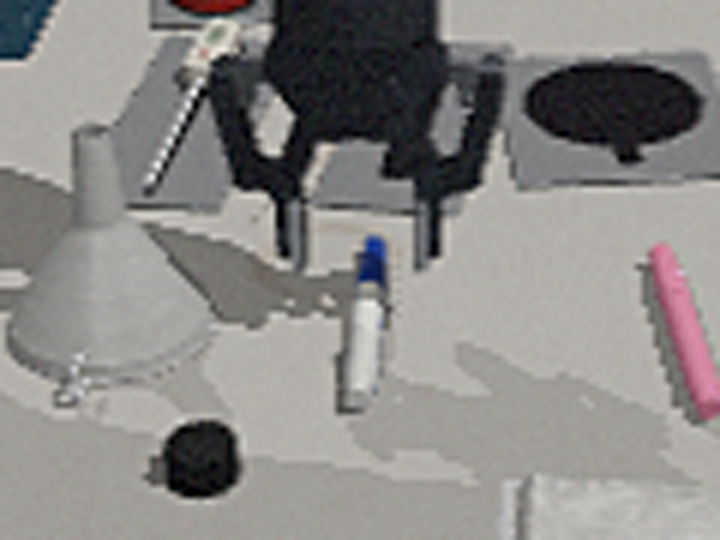

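play_rows([
  [[0.008,0.001,0.001],0,0.2],
  [[0.016,0.0019,0.002],0,0.2],
  [[0.023,0.0019,0.0024],0,0.2],
  [[0.028,0.0019,0.0024],0,0.2],
  [[0.029,0.0019,0.0024],0,0.2],
  [[0.029,0.0019,0.0024],0,0.2],
])

```text
clock: 18.12
eef_pos: [0.5543, -0.1414, 0.0157]
eef_rot: [0.477, 0.502, -0.504, 0.516]
contact_force: [0.1, -0.5, 0.4]
grip_width: 0.0509
```

```bash
python3 - <<'E'
from go import *
go(.5535,-.1405,.014,2)
E
```

```text
t18.12 pos [ 0.5543 -0.1414  0.0157] toolx [-0.011 -0.041 -0.999] jawyaw 2.1 shift [ 0.0016 -0.0007 -0.001 ] turn 0.10 alt -179.90 F [ 0.13 -0.53  0.38] w 0.0509 j7 0.70
```

play_rows([
  [[0.001,-0.0007,-0.001],0,0.0],
  [[0.001,-0.0007,-0.001],0,-0.2],
  [[0.001,-0.0007,-0.001],0,-0.4],
  [[0.001,-0.0007,-0.001],0,-0.6],
  [[0.001,-0.0007,-0.001],0,-1],
  [[0.001,-0.0007,-0.001],0,-1],
  [[0.001,-0.0007,-0.001],0,-1],
  [[0.001,-0.0007,-0.001],0,-1],
], force=30)

```text
clock: 18.78
eef_pos: [0.5538, -0.1405, 0.0151]
eef_rot: [0.478, 0.501, -0.504, 0.517]
contact_force: [0.1, -0.3, 2.7]
grip_width: 0.0147
```

```bash
python3 - <<'E'
from go import *
go(.5535,-.1405,.2,2)
E
```

```text
t18.78 pos [ 0.5538 -0.1405  0.0151] toolx [-0.01  -0.041 -0.999] jawyaw 2.1 shift [-0.1848 -0.0024  0.0076] turn 0.09 alt -179.91 F [ 0.12 -0.29  2.74] w 0.0147 j7 0.70
```

Lift to about z = 0.115 (the path keeps clear of the funnel).

play_rows([
  [[0,0,0],0,-1],
  [[-0.015,0,0],0,-1],
  [[-0.04,0,0.001],0,-1],
  [[-0.07,0,0.003],0,-1],
  [[-0.09,0,0.004],0,-1],
  [[-0.1,-0.001,0.004],0,-1],
  [[-0.1,-0.001,0.004],0,-1],
  [[-0.1,-0.001,0.004],0,-1],
])

```text
clock: 19.45
eef_pos: [0.5536, -0.1399, 0.1145]
eef_rot: [0.478, 0.502, -0.504, 0.516]
contact_force: [-0.5, 0.3, -0.6]
grip_width: 0.0142
```

```bash
python3 - <<'E'
from go import *
s=get_image('side');p=proj('side',[[.5535,-.14,0.1]])[0].astype(int)
cv2.imwrite('pics/s15.png',cv2.resize(s[p[1]-60:p[1]+60,p[0]-80:p[0]+80],(720,540),interpolation=2))
go(.568,.0715,.1,-8.1)
E
```

```text
t19.50 pos [ 0.553  -0.1396  0.1136] toolx [-0.012 -0.04  -0.999] jawyaw 2.1 shift [ 0.0049  0.023  -0.2108] turn 10.21 alt -169.79 F [-0.31  0.01 -0.97] w 0.0144 j7 0.63
```

View pics/s15.png

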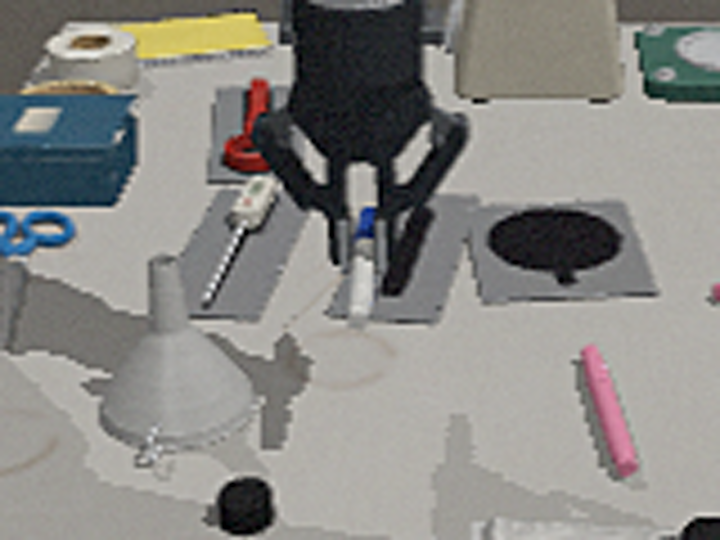

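play_rows([
  [[0.0,0.003,-0.03],1.5,-1],
  [[0.0,0.007,-0.065],3.5,-1],
  [[0.0,0.011,-0.1],5.5,-1],
  [[0.0,0.015,-0.135],7.5,-1],
  [[0.0,0.019,-0.17],9,-1],
  [[0.01,0.022,-0.198],10.2,-1],
  [[0.02,0.023,-0.211],10.2,-1],
  [[0.02,0.023,-0.211],10.2,-1],
])

```text
clock: 20.17
eef_pos: [0.5648, 0.0762, 0.0803]
eef_rot: [-0.517, -0.46, 0.547, -0.471]
contact_force: [-0.5, 1.1, -0.5]
grip_width: 0.0143
```

```bash
python3 - <<'E'
from go import *
s=get_image('top');cv2.imwrite('pics/t16.png',s)
s2=get_image('side')
p=proj('top',[[.57,.07,0.07]])[0].astype(int);q=proj('side',[[.57,.07,0.05]])[0].astype(int);print(p,q)
a=cv2.resize(s[p[1]-50:p[1]+50,max(0,p[0]-65):p[0]+65],(500,400),interpolation=2);b=cv2.resize(s2[q[1]-40:q[1]+40,q[0]-30:q[0]+30],(300,400),interpolation=2)
cv2.imwrite('pics/c16.png',np.hstack([a,b]))
go(.568,.0715,.02,-8.1)
E
```

```text
[220 207] [238 174]
t20.27 pos [0.5665 0.0691 0.0835] toolx [-0.016 -0.043 -0.999] jawyaw -8.1 shift [ 0.0633  0.0018 -0.0054] turn -0.02 alt 179.98 F [ 0.6  -0.45  1.08] w 0.0139 j7 0.13
```

View pics/c16.png

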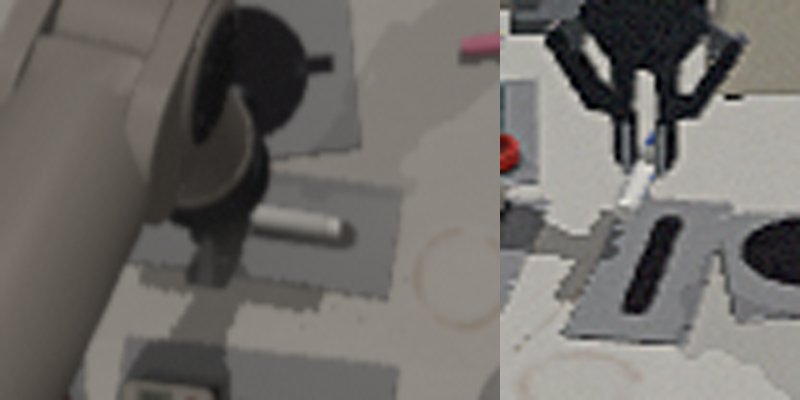

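```bash
python3 - <<'E'
from go import *
im=cv2.imread('pics/t16.png');g=im.mean(2)
sub=g[205:221,222:250].copy();m=(sub>125).astype(np.uint8)
n,l,st,c=cv2.connectedComponentsWithStats(m);k=1+np.argmax(st[1:,4])
v,u=np.nonzero(l==k);P=np.c_[u+222,v+205]
w=np.array([toworld('top',a,b,.076)[:2] for a,b in P]);cc=w.mean(0);e=np.linalg.svd(w-cc)[2][0];e*=np.sign(e[1])
print(len(P),'yaw',np.degrees(np.arctan2(-e[0],e[1])),cc,'tip y',w[:,1].min(),'x at .0691',cc[0]+e[0]/e[1]*(.0691-cc[1]))
E
```

```text
73 yaw -9.370243950561383 [0.56016995 0.03832821] tip y 0.012177800447684337 x at .0691 0.5652477676958878
```

play_rows([
  [[0.01,0.001,-0.002],-0.5,-1],
  [[0.02,0.0018,-0.004],-0.8,-1],
  [[0.03,0.0018,-0.005],-0.8,-1],
  [[0.04,0.0018,-0.0054],-0.8,-1],
  [[0.047,0.0018,-0.0054],-0.8,-1],
  [[0.052,0.0018,-0.0054],-0.8,-1],
  [[0.052,0.0018,-0.0054],-0.8,-1],
  [[0.052,0.0018,-0.0054],-0.8,-1],
])

```text
clock: 20.93
eef_pos: [0.5681, 0.0717, 0.031]
eef_rot: [-0.516, -0.459, 0.545, -0.475]
contact_force: [-0.2, 0.6, -0.1]
grip_width: 0.0148
```

```bash
python3 - <<'E'
from go import *
go(.568,.0715,.0192,-7.3)
E
```

```text
t20.93 pos [0.5681 0.0717 0.031 ] toolx [-0.016 -0.044 -0.999] jawyaw -7.3 shift [ 0.0118  0.0001 -0.0003] turn -0.03 alt 179.97 F [-0.18  0.63 -0.1 ] w 0.0148 j7 0.18
```

play_rows([
  [[0.004,0,0],0,-1],
  [[0.008,0,0],0,-1],
  [[0.011,0,0],0,-1],
  [[0.012,0,0],0,-1],
  [[0.012,0,0],0,-1],
])

```text
clock: 21.35
eef_pos: [0.5679, 0.0713, 0.0191]
eef_rot: [-0.516, -0.459, 0.545, -0.475]
contact_force: [0.1, 0.1, -0.1]
grip_width: 0.0141
```

```bash
python3 - <<'E'
from go import *
go(.568,.0715,.0192,-7.3)
s2=get_image('side')
q=proj('side',[[.57,.05,0.03]])[0].astype(int)
cv2.imwrite('pics/c17.png',cv2.resize(s2[q[1]-40:q[1]+40,q[0]-40:q[0]+40],(600,600),interpolation=2))
E
```

```text
t21.35 pos [0.5679 0.0713 0.0191] toolx [-0.016 -0.043 -0.999] jawyaw -7.3 shift [-0.0001  0.0001 -0.0002] turn -0.03 alt 179.97 F [ 0.14  0.14 -0.13] w 0.0141 j7 0.19
```

View pics/c17.png

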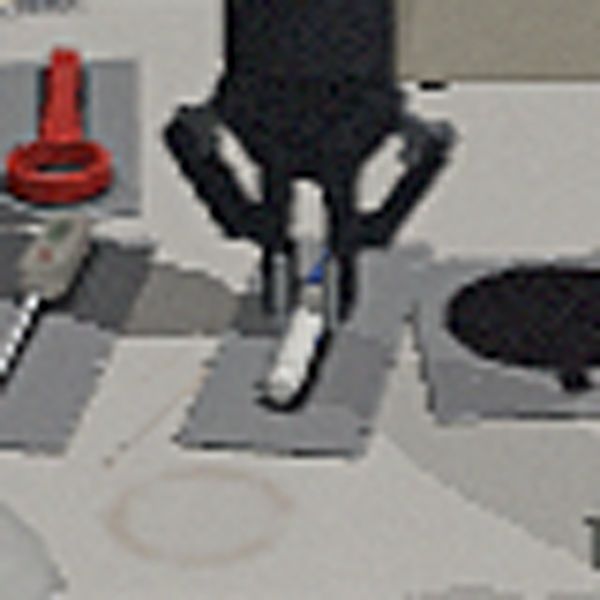

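play_rows([
  [[0.001,0,0],0,-1],
  [[0.001,0,0],0,-0.5],
  [[0.001,0,0],0,-0.35],
  [[0.001,0,0],0,-0.1],
  [[0,0,0],0,0.1],
  [[-0.02,0,0],0,0.1],
  [[-0.05,0,-0.002],0,0.1],
  [[-0.09,0,-0.004],0,0.1],
])

```text
clock: 22.07
eef_pos: [0.5673, 0.079, 0.1071]
eef_rot: [-0.514, -0.46, 0.547, -0.473]
contact_force: [1.9, 1.0, 0.3]
grip_width: 0.0471
```

```bash
python3 - <<'E'
from go import *
go(.428,-.136,.2,-8)
E
```

```text
t22.07 pos [0.5673 0.079  0.1071] toolx [-0.023 -0.045 -0.999] jawyaw -7.4 shift [-0.08   -0.1121  0.2352] turn 0.61 alt -179.39 F [1.93 1.   0.34] w 0.0471 j7 0.11
```

play_rows([
  [[-0.04,-0.005,0.01],0,0.2],
  [[-0.07,-0.02,0.035],0,0.2],
  [[-0.08,-0.036,0.07],0,0.3],
  [[-0.08,-0.053,0.105],0,0.3],
  [[-0.08,-0.07,0.14],0,0.3],
  [[-0.08,-0.088,0.18],0,0.3],
  [[-0.08,-0.1,0.21],0.6,0.3],
  [[-0.08,-0.11,0.23],0.6,0.3],
])

```text
clock: 22.73
eef_pos: [0.4281, -0.1351, 0.2001]
eef_rot: [-0.518, -0.456, 0.551, -0.469]
contact_force: [0.1, 0.5, 0.3]
grip_width: 0.0556
```

play_rows([
  [[0,0,0],0,0.3],
  [[0,0,0],0,0.3],
])

```text
clock: 22.9
eef_pos: [0.4272, -0.1365, 0.2004]
eef_rot: [-0.52, -0.455, 0.552, -0.468]
contact_force: [0.5, 0.7, 0.1]
grip_width: 0.0555
```

```bash
python3 - <<'E'
from fit import *
s=get_image('top');cv2.imwrite('pics/t18.png',s);im=s.astype(float)
q,sc,f=fit(im.mean(2),bar(.016,-.067,.020,.004),.012,(.568,.0715,-8),yr=10,xr=.015);print(q[:2].round(4),np.degrees(q[2]).round(2),sc)
cv2.imwrite('pics/c18.png',cv2.resize(s[150:300,120:320],(800,600),interpolation=2))
s2=get_image('side');cv2.imwrite('pics/s18.png',cv2.resize(s2[100:300,100:340],(720,600),interpolation=2))
from go import *
go(.428,-.136,.15,-8)
E
```

```text
[0.5677 0.0741] -8.5 40.37995094008324
t23.00 pos [ 0.429  -0.1337  0.2   ] toolx [-0.022 -0.044 -0.999] jawyaw -8.2 shift [0.0501 0.0001 0.0001] turn -0.22 alt 179.78 F [-0.6   0.61  0.55] w 0.0553 j7 0.34
```

View pics/c18.png

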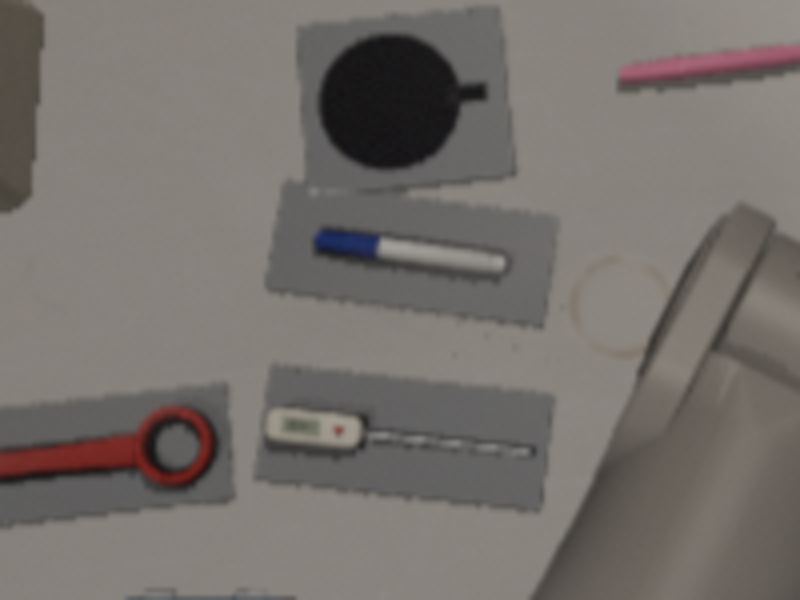

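View pics/s18.png

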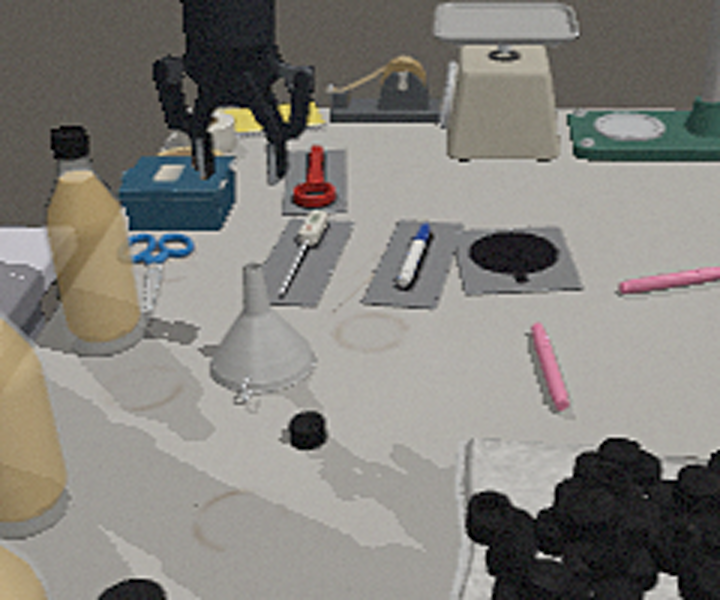

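```bash
python3 - <<'E'
from go import *
a=toworld('top',199,210.25,.012);b=toworld('top',247.2,215.75,.012);print('marker ends',a.round(4),b.round(4),((a+b)/2).round(4),np.hypot(*(a-b)[:2]))
print('spout side',toworld('side',184.3,189.3,.108),'top',toworld('top',299.8,260.7,.108))
go(.428,-.136,.13,-8)
E
```

```text
marker ends [0.5742 0.1374 0.012 ] [0.5577 0.0008 0.012 ] [0.566  0.0691 0.012 ] 0.1375921140340729
spout side [ 0.43317281 -0.14282982  0.108     ] top [ 0.42707101 -0.13546436  0.108     ]
t23.00 pos [ 0.429  -0.1337  0.2   ] toolx [-0.022 -0.044 -0.999] jawyaw -8.2 shift [ 0.0701  0.0005 -0.0008] turn -0.22 alt 179.78 F [-0.6   0.61  0.55] w 0.0553 j7 0.34
```

play_rows([
  [[0.015,0.0,0.0],0,0.3],
  [[0.035,0.0005,0.0],0,0.3],
  [[0.055,0.0005,0.0],0,0.3],
  [[0.068,0.0005,-0.0005],0,0.3],
  [[0.07,0.0005,-0.0005],0,0.3],
  [[0.07,0.0005,-0.0005],0,0.3],
])

```text
clock: 23.5
eef_pos: [0.4282, -0.1348, 0.1292]
eef_rot: [-0.517, -0.457, 0.55, -0.47]
contact_force: [0.1, -0.0, 0.1]
grip_width: 0.0554
```

```bash
python3 - <<'E'
from go import *
s=get_image('side');p=proj('side',[[.43,-.14,0.1]])[0].astype(int)
cv2.imwrite('pics/s19.png',cv2.resize(s[p[1]-45:p[1]+45,p[0]-60:p[0]+60],(720,540),interpolation=2))
go(.4285,-.1365,.088,-8)
E
```

```text
t23.55 pos [ 0.4289 -0.1354  0.1301] toolx [-0.022 -0.045 -0.999] jawyaw -8.1 shift [ 0.0421  0.0005 -0.0009] turn -0.09 alt 179.91 F [ 1.06 -0.33  0.04] w 0.0554 j7 0.44
```

View pics/s19.png

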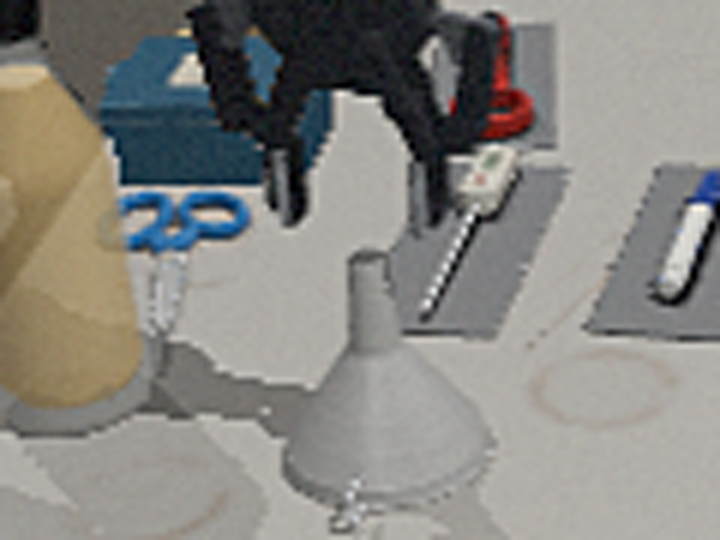

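play_rows([
  [[0.01,0.0015,-0.001],0,0.3],
  [[0.02,0.0015,-0.001],0,0.3],
  [[0.03,0.0015,-0.001],0,0.3],
  [[0.038,0.0015,-0.001],0,0.3],
  [[0.042,0.0015,-0.001],0,0.3],
  [[0.042,0.0015,-0.001],0,0.3],
])

```text
clock: 24.05
eef_pos: [0.4284, -0.1364, 0.0869]
eef_rot: [-0.517, -0.457, 0.551, -0.469]
contact_force: [0.4, 0.4, -0.6]
grip_width: 0.0554
```

```bash
python3 - <<'E'
from go import *
s=get_image('side');p=proj('side',[[.43,-.14,0.08]])[0].astype(int)
cv2.imwrite('pics/s20.png',cv2.resize(s[p[1]-45:p[1]+45,p[0]-60:p[0]+60],(720,540),interpolation=2))
go(.43,-.1365,.088,-8)
E
```

```text
t24.10 pos [ 0.429  -0.1367  0.0875] toolx [-0.023 -0.045 -0.999] jawyaw -8.1 shift [-0.0005  0.001  -0.0003] turn -0.13 alt 179.87 F [-0.63  0.14 -0.02] w 0.0555 j7 0.50
```

View pics/s20.png

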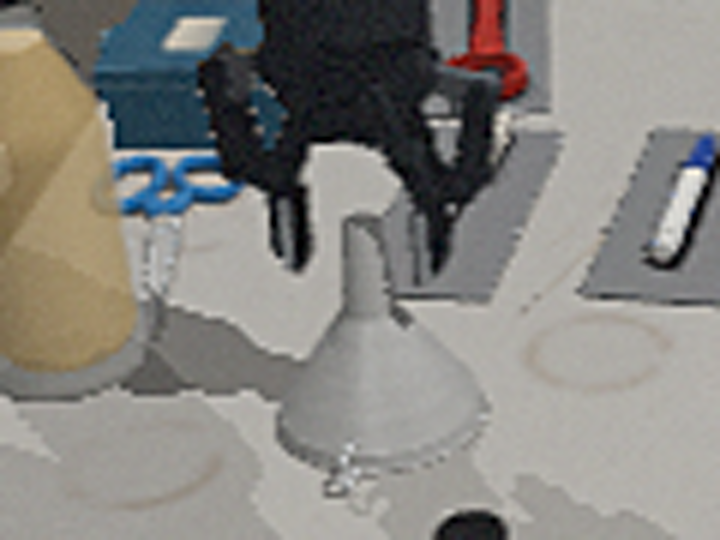

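play_rows([
  [[0,0.0007,0],0,0.1],
  [[0,0.0007,0],0,0.0],
  [[0,0.0007,0],0,-0.15],
  [[0,0.0007,0],0,-0.3],
  [[0,0.0007,0],0,-0.45],
  [[0,0.0007,0],0,-0.6],
  [[0,0.0007,0],0,-1],
  [[0,0.0007,0],0,-1],
], force=35)

```text
clock: 24.77
eef_pos: [0.4301, -0.1368, 0.0879]
eef_rot: [-0.518, -0.457, 0.55, -0.47]
contact_force: [0.6, 0.4, 3.9]
grip_width: 0.0214
```

play_rows([
  [[0,0,0],0,-1],
  [[-0.01,0,0],0,-1],
  [[-0.03,0,0],0,-1],
  [[-0.05,0,0],0,-1],
  [[-0.06,0,0],0,-1],
  [[-0.06,0,0],0,-1],
])

```text
clock: 25.27
eef_pos: [0.4332, -0.1346, 0.1499]
eef_rot: [-0.519, -0.456, 0.549, -0.471]
contact_force: [0.5, -0.8, -1.0]
grip_width: 0.0211
```

```bash
python3 - <<'E'
from go import *
s=get_image('side');p=proj('side',[[.43,-.14,0.11]])[0].astype(int)
cv2.imwrite('pics/s21.png',cv2.resize(s[p[1]-60:p[1]+60,p[0]-80:p[0]+80],(720,540),interpolation=2))
go(.68,.0898,.17,5.7)
E
```

```text
t25.32 pos [ 0.4322 -0.1341  0.1486] toolx [-0.02  -0.044 -0.999] jawyaw -8.1 shift [-0.0363  0.2135 -0.2551] turn -13.78 alt 166.22 F [ 0.02  0.71 -1.33] w 0.0212 j7 0.41
```

View pics/s21.png

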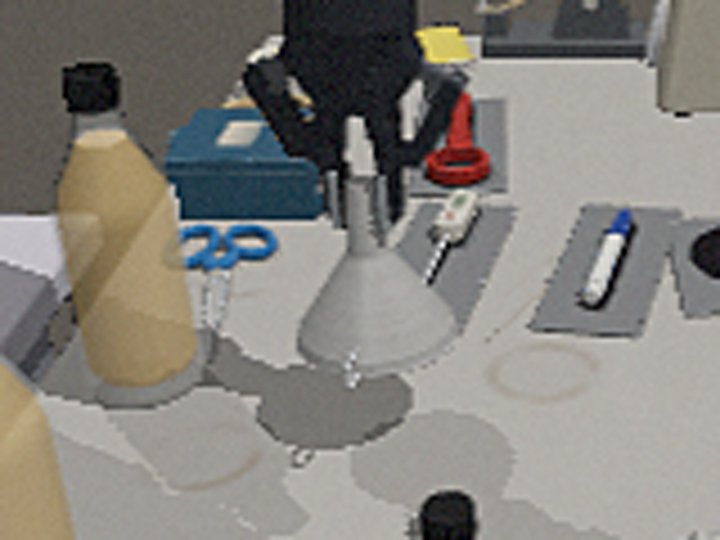

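play_rows([
  [[-0.01,0.02,-0.02],-1,-1],
  [[-0.02,0.045,-0.052],-3,-1],
  [[-0.025,0.072,-0.084],-5,-1],
  [[-0.03,0.098,-0.116],-7,-1],
  [[-0.034,0.125,-0.15],-9,-1],
  [[-0.036,0.15,-0.18],-11,-1],
  [[-0.036,0.175,-0.21],-13,-1],
  [[-0.036,0.2,-0.238],-13.8,-1],
])

```text
clock: 25.98
eef_pos: [0.6646, 0.0775, 0.1682]
eef_rot: [0.457, 0.521, -0.49, 0.529]
contact_force: [1.1, -0.1, -0.5]
grip_width: 0.0212
```

```bash
python3 - <<'E'
from go import *
go(.68,.0898,.15,5.7)
E
```

```text
t25.98 pos [0.6646 0.0775 0.1682] toolx [-0.024 -0.043 -0.999] jawyaw 5.9 shift [ 0.0173  0.0171 -0.0114] turn 0.17 alt -179.83 F [ 1.11 -0.08 -0.53] w 0.0212 j7 0.29
```

play_rows([
  [[0.01,0.01,-0.006],0,-1],
  [[0.02,0.017,-0.0114],0,-1],
  [[0.03,0.017,-0.0114],0,-1],
  [[0.035,0.017,-0.0114],0,-1],
  [[0.035,0.017,-0.0114],0,-1],
])

```text
clock: 26.4
eef_pos: [0.677, 0.0867, 0.1299]
eef_rot: [0.456, 0.521, -0.493, 0.527]
contact_force: [-0.9, 0.3, -1.1]
grip_width: 0.0209
```

```bash
python3 - <<'E'
from go import *
s=get_image('top');cv2.imwrite('pics/t22.png',s)
s2=get_image('side')
p=proj('top',[[.68,.08,0.05]])[0].astype(int);q=proj('side',[[.68,.08,0.05]])[0].astype(int);print(p,q)
a=cv2.resize(s[p[1]-50:p[1]+50,p[0]-50:p[0]+50],(400,400),interpolation=2);b=cv2.resize(s2[q[1]-40:q[1]+40,q[0]-40:q[0]+40],(400,400),interpolation=2)
cv2.imwrite('pics/c22.png',np.hstack([a,b]))
go(.68,.0898,.092,5.7)
E
```

```text
[218 170] [270 172]
t26.50 pos [0.6785 0.0871 0.1326] toolx [-0.024 -0.043 -0.999] jawyaw 5.7 shift [ 0.0404  0.0029 -0.0042] turn -0.01 alt 179.99 F [-0.44  0.3  -0.12] w 0.0213 j7 0.28
```

View pics/c22.png

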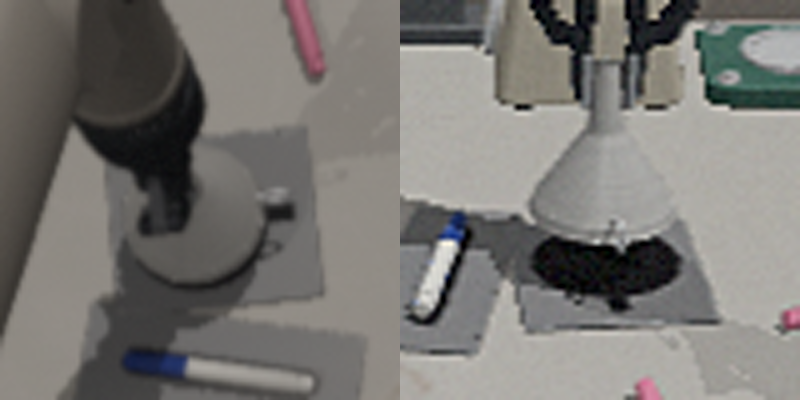

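```bash
python3 - <<'E'
from fit import *
im=cv2.imread('pics/t22.png').astype(float).mean(2)
P,N=dens(arc(0,.011,.050,-80,-270+0,80)[::-1]*1.0,closed=False)
# lower/right: world -x side (angle ~180) and -y side (-90)
P=arc(0,.011,.05,120,255,90);N=(P-[0,.011])/.05
from go import toworld as tw
for z in(.045,.05):
    pts=P
    def f(q):
        v=[]
        for k in(-1,1):
            w=pts+k*.0025*N+q[:2];uv=proj('top',np.c_[w,np.full(len(w),z)]);v.append(map_coordinates(im,[uv[:,1],uv[:,0]],order=1))
        return -(v[0]-v[1]).mean()
    o=differential_evolution(f,[(.65,.71),(.05,.11)],seed=0);c=o.x+[0,.011]
    t=tw('top',236.75,169.5,z)[:2];d=c-t
    print(z,'disc centre',c.round(4),-o.fun,'tab',t.round(4),'yaw',np.degrees(np.arctan2(-d[0],d[1])).round(1),np.hypot(*d))
E
```

```text
0.045 disc centre [0.6748 0.0877] 37.88104328480549 tab [0.684  0.0293] yaw 8.9 0.059046492246124196
0.05 disc centre [0.6737 0.0872] 37.813718759749655 tab [0.6826 0.029 ] yaw 8.7 0.05885657973745738
```

play_rows([
  [[0.008,0.003,-0.003],1,-1],
  [[0.015,0.0058,-0.0036],2,-1],
  [[0.021,0.0058,-0.0036],2.5,-1],
  [[0.026,0.0058,-0.0036],2.5,-1],
  [[0.03,0.0058,-0.0036],2.5,-1],
  [[0.03,0.0058,-0.0036],2.5,-1],
])

```text
clock: 27.0
eef_pos: [0.6823, 0.0899, 0.1008]
eef_rot: [0.468, 0.51, -0.503, 0.517]
contact_force: [-0.7, 0.7, -0.9]
grip_width: 0.021
```

```bash
python3 - <<'E'
from go import *
s=get_image('top');cv2.imwrite('pics/t23.png',s)
s2=get_image('side')
p=proj('top',[[.68,.08,0.02]])[0].astype(int);q=proj('side',[[.68,.08,0.03]])[0].astype(int);print(p,q)
a=cv2.resize(s[p[1]-50:p[1]+50,p[0]-50:p[0]+50],(400,400),interpolation=2);b=cv2.resize(s2[q[1]-40:q[1]+40,q[0]-40:q[0]+40],(400,400),interpolation=2)
cv2.imwrite('pics/c23.png',np.hstack([a,b]))
go(.683,.089,.092,3.2)
E
```

```text
[219 173] [270 178]
t27.10 pos [0.6831 0.0899 0.1021] toolx [-0.025 -0.043 -0.999] jawyaw 3.2 shift [0.0101 0.0001 0.0005] turn -0.01 alt 179.99 F [ 0.31  0.33 -0.93] w 0.021 j7 0.25
```

View pics/c23.png

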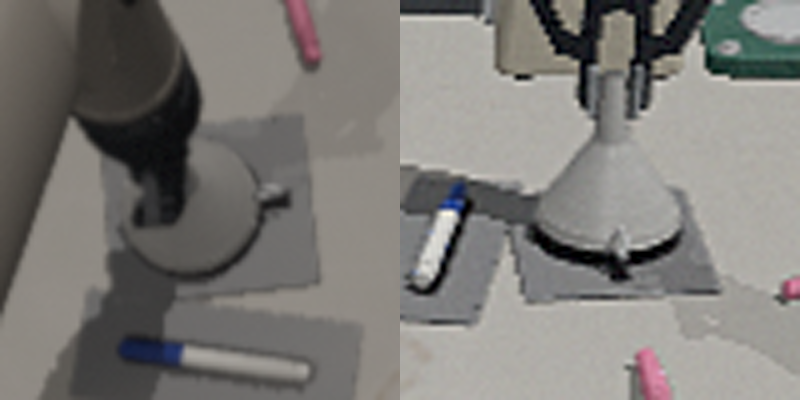

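Aligned well; lower onto the mat.

play_rows([
  [[0.003,0,0],0,-1],
  [[0.006,0,0],0,-1],
  [[0.009,0,0.0005],0,-1],
  [[0.0105,0,0.0005],0,-1],
  [[0.011,0,0.0005],0,-1],
  [[0.011,0,0.0005],0,-1],
])

```text
clock: 27.6
eef_pos: [0.6828, 0.0895, 0.0924]
eef_rot: [0.469, 0.51, -0.502, 0.518]
contact_force: [-2.0, 1.1, 4.5]
grip_width: 0.0209
```

```bash
python3 - <<'E'
from go import *
s2=get_image('side')
q=proj('side',[[.68,.08,0.03]])[0].astype(int)
cv2.imwrite('pics/c24.png',cv2.resize(s2[q[1]-40:q[1]+40,q[0]-40:q[0]+40],(600,600),interpolation=2))
go(.683,.089,.092,3.2)
E
```

```text
t27.65 pos [0.6828 0.0895 0.0925] toolx [-0.025 -0.042 -0.999] jawyaw 3.2 shift [0.0005 0.0002 0.0005] turn 0.02 alt -179.98 F [-2.9   1.27  5.42] w 0.0208 j7 0.26
```

View pics/c24.png

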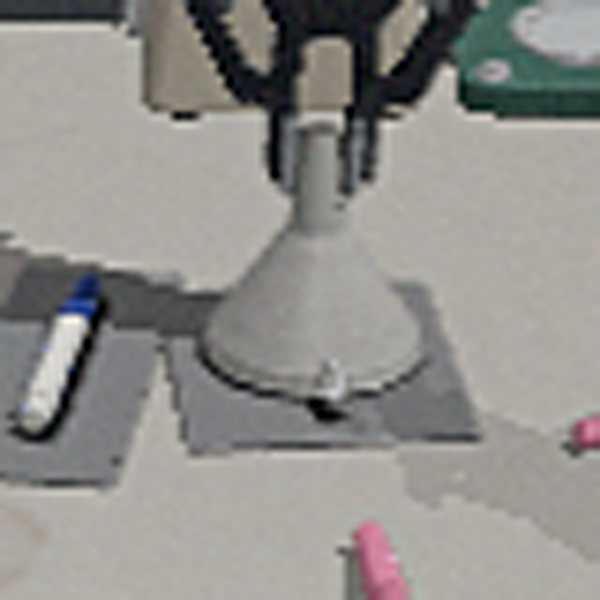

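play_rows([
  [[0,0,0],0,-0.45],
  [[0,0,0],0,-0.3],
  [[0,0,0],0,-0.1],
  [[0,0,0],0,0.1],
  [[0,0,0],0,0.3],
  [[0,0,0],0,0.3],
])

```text
clock: 28.15
eef_pos: [0.6828, 0.0893, 0.0922]
eef_rot: [0.469, 0.51, -0.502, 0.518]
contact_force: [0.3, 0.2, 0.1]
grip_width: 0.0558
```

play_rows([
  [[-0.02,0,-0.001],0,0.3],
  [[-0.05,0.001,-0.002],0,0.3],
  [[-0.08,0.002,-0.003],0,0.3],
  [[-0.11,0.003,-0.004],0,0.3],
  [[-0.14,0,-0.005],0,0.3],
  [[-0.15,-0.03,0.02],0,0.3],
  [[-0.15,-0.06,0.05],0,0.3],
  [[-0.15,-0.09,0.08],0,0.3],
])

```text
clock: 28.82
eef_pos: [0.6022, 0.0113, 0.2488]
eef_rot: [0.468, 0.509, -0.501, 0.519]
contact_force: [-0.5, -0.8, -0.1]
grip_width: 0.0556
```

play_rows([
  [[0,-0.02,0.035],0,0.3],
  [[0,-0.04,0.07],0,0.3],
  [[0,-0.06,0.1],0,0.3],
  [[0,-0.08,0.13],0,0.3],
  [[0,-0.1,0.16],0,0.3],
  [[0,-0.12,0.19],0,0.3],
  [[0,-0.13,0.2],0,0.3],
  [[0,-0.13,0.2],0,0.3],
])

```text
clock: 29.48
eef_pos: [0.4809, -0.2009, 0.2615]
eef_rot: [0.471, 0.507, -0.504, 0.517]
contact_force: [-0.4, 0.4, 0.4]
grip_width: 0.0555
```

```bash
python3 - <<'E'
from fit import *
s=get_image('top');cv2.imwrite('pics/t25.png',s);im=s.astype(float)
cv2.imwrite('pics/c25.png',cv2.resize(s[130:310,90:330],(800,600),interpolation=2))
P=arc(0,.011,.05,0,360,150);N=(P-[0,.011])/.05;gr=im.mean(2)
q,sc,f=fit(gr,P,.006,(.681,.079,0),yr=1,N=N);print('funnel disc centre',(q[:2]+[0,.011]).round(4),sc)
q,sc,f=fit(gr,fpoly(),.006,(.681,.079,6),yr=15);print('full',q[:2].round(4),np.degrees(q[2]),sc)
q,sc,f=fit(gr,bar(.016,-.067,.020,.004),.012,(.568,.0715,-8),yr=10,xr=.015);print('marker',q[:2].round(4),np.degrees(q[2]).round(2))
q,sc,f=fit(im[:,:,2]-im[:,:,1],keyp(),.015,(.426,.295,6));print('key',q[:2].round(4),np.degrees(q[2]).round(2))
q,sc,f=fit(gr,bar(.022,.026,.092,.006),.016,(.4386,.0757,-6.4),yr=10,xr=.015);print('th',q[:2].round(4),np.degrees(q[2]).round(2))
s2=get_image('side');cv2.imwrite('pics/s25.png',cv2.resize(s2[90:240,170:370],(800,600),interpolation=2))
from go import *
go(.4,0,.3,0)
E
```

```text
funnel disc centre [0.6826 0.092 ] 13.144297184010224
full [0.6846 0.0813] 9.158473926015809 15.218605380598376
marker [0.5677 0.0741] -8.49
key [0.426  0.2954] 6.32
th [0.4383 0.0771] -5.96
t29.58 pos [ 0.4847 -0.1953  0.2606] toolx [-0.021 -0.042 -0.999] jawyaw 3.3 shift [-0.0459 -0.0741 -0.1982] turn 3.33 alt -176.67 F [ 0.76  0.16 -0.15] w 0.0555 j7 0.67
```

View pics/c25.png

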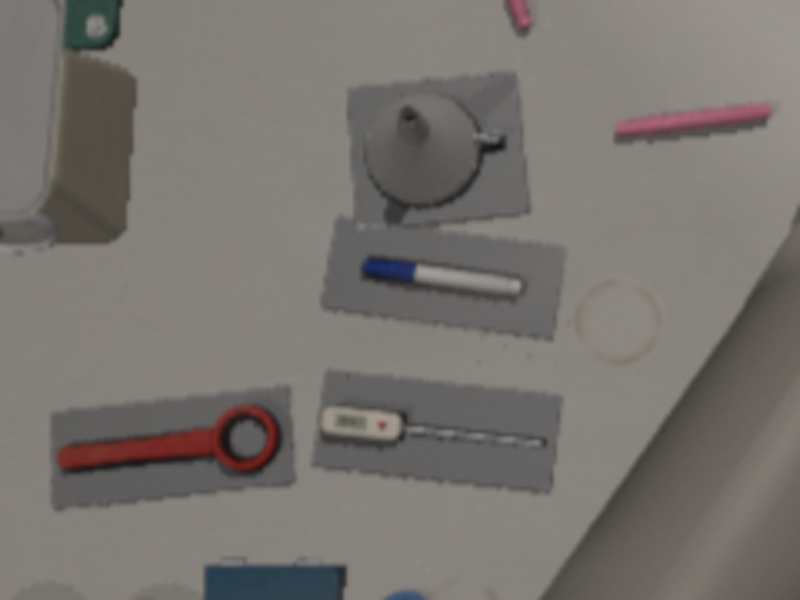

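View pics/s25.png

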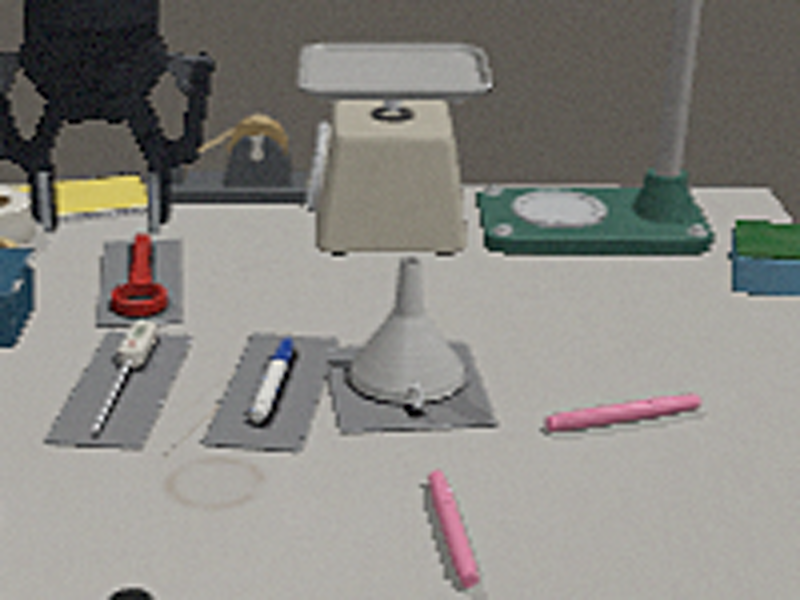

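```bash
python3 - <<'E'
from fit import *
s=cv2.imread('pics/t25.png')
k=3
V=overlay(s,fpoly(.002),(.681,.0789,np.radians(5.7)),.004,col=(0,255,255))
V=cv2.resize(V[450:590,570:760],None,fx=4,fy=4,interpolation=2)
cv2.imwrite('pics/c26.png',V);print(V.shape)
E
```

```text
(560, 760, 3)
```

View pics/c26.png

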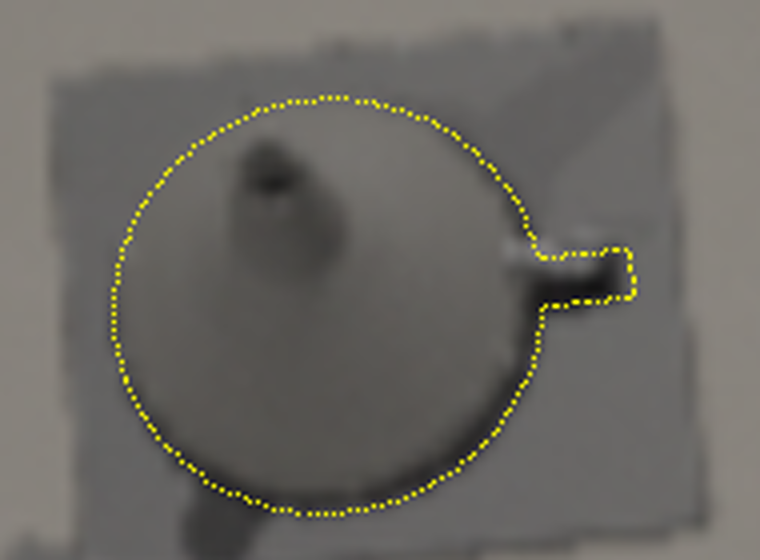

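```bash
python3 - <<'E'
from go import *
go(.6835,.0915,.2,4)
E
```

```text
t29.58 pos [ 0.4847 -0.1953  0.2606] toolx [-0.021 -0.042 -0.999] jawyaw 3.3 shift [ 0.0442  0.2165 -0.2769] turn -0.67 alt 179.33 F [ 0.76  0.16 -0.15] w 0.0555 j7 0.67
```

play_rows([
  [[0,0.02,-0.03],0,0.3],
  [[0,0.045,-0.06],0,0.3],
  [[0,0.07,-0.09],0,0.3],
  [[0,0.095,-0.12],0,0.3],
  [[0,0.12,-0.15],0,0.3],
  [[0,0.145,-0.18],0,0.3],
  [[0.01,0.17,-0.21],0,0.3],
  [[0.02,0.19,-0.24],-0.7,0.3],
])

```text
clock: 30.25
eef_pos: [0.6617, 0.0602, 0.2249]
eef_rot: [0.465, 0.514, -0.496, 0.523]
contact_force: [0.8, 0.2, -0.1]
grip_width: 0.0554
```

```bash
python3 - <<'E'
from go import *
go(.6835,.0915,.15,4)
E
```

```text
t30.25 pos [0.6617 0.0602 0.2249] toolx [-0.02  -0.041 -0.999] jawyaw 4.4 shift [ 0.0731  0.0259 -0.0325] turn 0.39 alt -179.61 F [ 0.75  0.16 -0.07] w 0.0554 j7 0.28
```

play_rows([
  [[0.01,0.015,-0.018],0,0.3],
  [[0.025,0.025,-0.03],0.4,0.3],
  [[0.045,0.026,-0.0325],0.4,0.3],
  [[0.065,0.026,-0.0325],0.4,0.3],
  [[0.073,0.026,-0.0325],0.4,0.3],
  [[0.073,0.026,-0.0325],0.4,0.3],
  [[0.073,0.026,-0.0325],0.4,0.3],
])

```text
clock: 30.83
eef_pos: [0.6835, 0.0931, 0.1497]
eef_rot: [0.466, 0.513, -0.497, 0.522]
contact_force: [-0.1, -0.1, 0.8]
grip_width: 0.0554
```

```bash
python3 - <<'E'
from go import *
go(.6835,.0915,.094,4)
s2=get_image('side')
q=proj('side',[[.68,.08,0.1]])[0].astype(int)
cv2.imwrite('pics/c27.png',cv2.resize(s2[q[1]-40:q[1]+40,q[0]-40:q[0]+40],(600,600),interpolation=2))
E
```

```text
t30.83 pos [0.6835 0.0931 0.1497] toolx [-0.021 -0.04  -0.999] jawyaw 4.1 shift [ 0.0557  0.0012 -0.0006] turn 0.09 alt -179.91 F [-0.1  -0.12  0.76] w 0.0554 j7 0.24
```

View pics/c27.png

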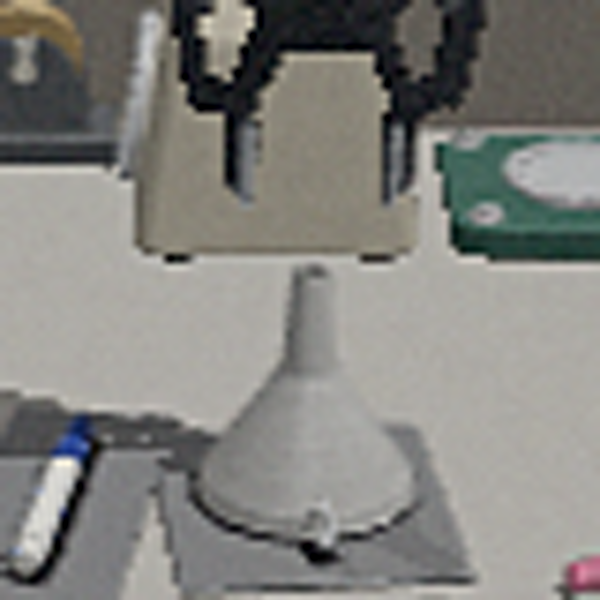

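play_rows([
  [[0.012,0.001,-0.0006],0,0.3],
  [[0.024,0.001,-0.0006],0,0.3],
  [[0.036,0.001,-0.0006],0,0.3],
  [[0.046,0.001,-0.0006],0,0.3],
  [[0.053,0.001,-0.0006],0,0.3],
  [[0.055,0.001,-0.0006],0,0.3],
  [[0.055,0.001,-0.0006],0,0.3],
])

```text
clock: 31.47
eef_pos: [0.6835, 0.0908, 0.0947]
eef_rot: [0.466, 0.513, -0.497, 0.522]
contact_force: [0.3, 0.4, -0.1]
grip_width: 0.0556
```

play_rows([
  [[0,0,0],0,0.1],
  [[0,0,0],0,0.0],
  [[0,0,0],0,-0.15],
  [[0,0,0],0,-0.3],
  [[0,0,0],0,-0.45],
  [[0,0,0],0,-0.6],
  [[0,0,0],0,-1],
  [[0,0,0],0,-1],
], force=25)

```text
clock: 32.13
eef_pos: [0.6834, 0.0909, 0.0952]
eef_rot: [0.466, 0.513, -0.497, 0.522]
contact_force: [-2.5, 1.2, 3.2]
grip_width: 0.0208
```

```bash
python3 - <<'E'
from go import *
go(.6805,.0895,.096,1.5)
E
```

```text
t32.13 pos [0.6834 0.0909 0.0952] toolx [-0.021 -0.04  -0.999] jawyaw 4.0 shift [-0.0007 -0.003   0.0013] turn 2.55 alt -177.45 F [-2.49  1.16  3.18] w 0.0208 j7 0.27
```

play_rows([
  [[-0.001,-0.001,0.0006],0.8,-1],
  [[-0.001,-0.002,0.0012],1.7,-1],
  [[-0.001,-0.0028,0.0018],2.5,-1],
  [[-0.001,-0.0028,0.0018],2.5,-1],
  [[0,-0.0028,0.0018],2.5,-1],
  [[0,-0.0028,0.0018],2.5,-1],
])

```text
clock: 32.63
eef_pos: [0.6807, 0.089, 0.0953]
eef_rot: [0.478, 0.502, -0.508, 0.511]
contact_force: [0.8, 0.4, -0.4]
grip_width: 0.0205
```

play_rows([
  [[0,0,0],0,-0.45],
  [[0,0,0],0,-0.3],
  [[0,0,0],0,-0.1],
  [[0,0,0],0,0.1],
  [[0,0,0],0,0.3],
  [[0,0,0],0,0.3],
])

```text
clock: 33.13
eef_pos: [0.6808, 0.0889, 0.0953]
eef_rot: [0.478, 0.502, -0.508, 0.511]
contact_force: [-0.2, 0.2, 0.4]
grip_width: 0.0554
```

play_rows([
  [[-0.02,0,-0.001],0,0.3],
  [[-0.05,0.001,-0.002],0,0.3],
  [[-0.08,0.002,-0.003],0,0.3],
  [[-0.11,0.003,-0.004],0,0.3],
  [[-0.14,0,-0.005],0,0.3],
  [[-0.15,-0.03,0.02],0,0.3],
  [[-0.15,-0.06,0.05],0,0.3],
  [[-0.15,-0.09,0.08],0,0.3],
])

```text
clock: 33.8
eef_pos: [0.5971, 0.013, 0.2514]
eef_rot: [0.477, 0.502, -0.507, 0.513]
contact_force: [-0.2, -0.2, 0.7]
grip_width: 0.0557
```

play_rows([
  [[0,-0.02,0.035],0,0.3],
  [[0,-0.04,0.07],0,0.3],
  [[0,-0.06,0.1],0,0.3],
  [[0,-0.08,0.13],0,0.3],
  [[0,-0.1,0.16],0,0.3],
  [[0,-0.12,0.19],0,0.3],
  [[0,-0.13,0.2],0,0.3],
  [[0,-0.13,0.2],0,0.3],
])

```text
clock: 34.47
eef_pos: [0.4698, -0.1955, 0.2631]
eef_rot: [0.48, 0.499, -0.51, 0.511]
contact_force: [0.5, 0.2, -0.4]
grip_width: 0.0553
```

```bash
python3 - <<'E'
from fit import *
s=get_image('top');cv2.imwrite('pics/t28.png',s);im=s.astype(float)
P=arc(0,.011,.05,0,360,150);N=(P-[0,.011])/.05;gr=im.mean(2)
q,sc,f=fit(gr,P,.006,(.681,.079,0),yr=1,N=N);print('funnel disc centre',(q[:2]+[0,.011]).round(4),sc)
q,sc,f=fit(gr,fpoly(),.006,(.681,.079,6),yr=15);print('full',q[:2].round(4),np.degrees(q[2]),sc)
q,sc,f=fit(gr,bar(.016,-.067,.020,.004),.012,(.568,.0715,-8),yr=10,xr=.015);print('marker',q[:2].round(4),np.degrees(q[2]).round(2))
q,sc,f=fit(im[:,:,2]-im[:,:,1],keyp(),.015,(.426,.295,6));print('key',q[:2].round(4),np.degrees(q[2]).round(2))
q,sc,f=fit(gr,bar(.022,.026,.092,.006),.016,(.4386,.0757,-6.4),yr=10,xr=.015);print('th',q[:2].round(4),np.degrees(q[2]).round(2))
V=overlay(s,fpoly(.002),(.681,.0789,np.radians(5.7)),.004,col=(0,255,255))
V=cv2.resize(V[450:590,570:760],None,fx=4,fy=4,interpolation=2)
cv2.imwrite('pics/c28.png',V)
s2=get_image('side');cv2.imwrite('pics/s28.png',cv2.resize(s2[90:240,170:370],(800,600),interpolation=2))
o=robot.get_obs();print(o['contact_force'],o['clock'],o['eef_pos'])
E
```

```text
funnel disc centre [0.6818 0.091 ] 8.959062577315555
full [0.6827 0.0801] 6.136213116541503 9.8863386106501
marker [0.5677 0.0741] -8.52
key [0.426  0.2954] 6.34
th [0.4383 0.0771] -5.97
[ 0.59280508 -0.16053994  0.24154365] 34.5667 [ 0.47354993 -0.19007462  0.26221104]
```

View pics/c28.png

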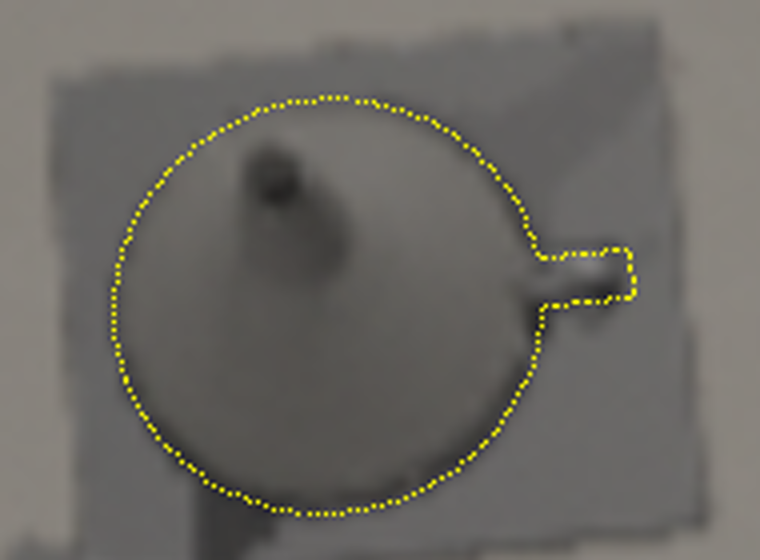

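View pics/s28.png

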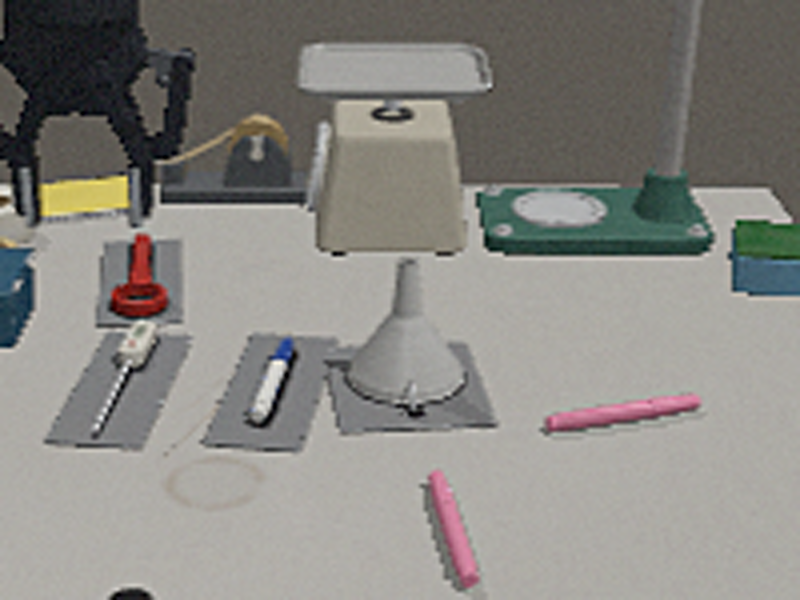

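play_rows([
  [[0,0,0],0,0.3],
  [[0,0,0],0,0.3],
  [[0,0,0],0,0.3],
  [[0,0,0],0,0.3],
])

```text
clock: 34.9
eef_pos: [0.4743, -0.189, 0.2619]
eef_rot: [0.478, 0.502, -0.506, 0.513]
contact_force: [0.5, 0.1, -0.3]
grip_width: 0.0556
```

```bash
python3 -c "
from workcell import robot,job
print(robot.get_obs()['dq'].round(3));print(job.close_job())"
```

```text
[ 0.006 -0.003  0.009  0.002  0.002 -0.002  0.001]
the job is handed in; nothing more can be done
None
```

I laid the cap key, thermometer, marker and funnel on their mats in that order. I let go of each, parked the arm clear and handed the job in at about 35 s.

These are the last top-camera measurements against the printed outlines:

| Item | Position error | Rotation error |
|---|---|---|
| Cap key | under 1 mm | 0.3° |
| Thermometer | about 1.5 mm | 0.4° |
| Marker | about 2.5 mm along its length | 0.4° |
| Funnel (upright) | about 2 mm | 0.4° |

- **Funnel regrip:** the first placing was about 3 mm and 3° off. I gripped it again and slid and turned it into line.
- **Marker disagreement:** two readings of its lengthwise position differed. One put it 2.6 mm too far one way, the other 2.4 mm the other way, so its true offset is uncertain by a few mm. The outline leaves only 3.5 mm at each end.
- **Hard first descent:** when reaching for the key the fingers overshot and pressed on the table, and the reading afterwards was 36 N. That is under the limits, and I slowed the later descents.
- **Tool tilt:** the tool drifted to about 3° of tilt over the run. The placed items showed no effect from it.

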